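# Close and press home the coffee-station jar lids

## Robot

A 6-joint arm with a two-finger parallel gripper is mounted at the origin on a cart in front of the work surface, level with it; the furniture and walls round the work are solid. World frame = base frame: x ahead of the robot, y to its left, z up, the work surface at z = 0. Lengths are in m, angles in rad, forces in N, time in s.
With the tool pointing down it reaches from about 0.375 to 0.9 m from the base axis. Payload 3.1 kg.
Tool frame: the origin (TCP) lies at the very end of the fingers, on their centre line; the grasp point (between the pads) lies 19 mm behind it; z points along the fingers, y is the direction in which the jaws open and shut (so a half turn about z gives the same grasp; the last joint's range is limited). The gripper opens to 85 mm and grips with 20 to 120 N. Pads are 22 mm wide; open, the fingers measure 114 mm over their backs; the gripper's body (76 mm by 85 mm) begins 54 mm behind the grasp point. The pads swing forward as they close: fully open they stand 13 mm farther back than shut.
Start: joints at [-0.178, 0.527, 1.433, -0, 1.181, -0.178], TCP at [0.625, 0, 0.231] pointing down, gripper open.
Joint ranges: [-3.08, 3.08], [-0.75, 2.2], [0.22, 2.44], [-1.43, 4.57], [0, 2.65], [-2.85, 2.85]. Speed limits (rad/s): [2.79, 2.79, 3.14, 3.14, 3.14, 3.14].

## Interface

Orientations are given as a unit quaternion [x, y, z, w].
In Python, from station import manip gives the robot as it stands. The module is installed in compiled form; this text tells all that it offers.
- The arm moves only by the tool send_rows, never from a script. Its argument "commands" is a list of rows, each an object with "delta_pos": the shift along the world's x, y, z in cm, a list of three; "yaw": the turn about the world's z in rad. A call has 1 to 10 rows; each row shifts and turns the pose as measured when the row begins; what a row does not reach is not made up. A row lasts 1/8 s, in which the tool goes at most 62.5 mm and 10.7 degrees, less where a joint would pass 70% of its speed; a pose out of reach is approached as far as the arm can. A call is refused whole if a number of a shift passes 6.25 or a number of a turn 0.188, either way. A call with a gripper value outside its range is refused whole. "grip" is the closure, from -1 (fully open) to 1 (shut), set as the call begins (left out, the last holds). The fingers move at their own pace and stop on an object; "force" is the grip in N (left out, the last holds). Time passes only in rows, so rows that do not move let the fingers close. It gives the time, the measured TCP pose, the force and the opening at its end, in the units of the state.
- manip.sense(): the state, without advancing time (a new reading comes with each control period).
- manip.snapshot(name): name is "scene" or "side" or "wrist"; returns the picture (384x512x3 uint8, blue, green, red); there is no depth.
- manip.get_calibration(name): a dict with "fx", "fy", "cx", "cy" (pixels), "world_to_cam" (4x4, takes a point from world to camera coordinates); the wrist camera has in their place "mount" (4x4, takes a point from camera to tool coordinates, whose origin is the TCP and whose axes are the flange's). Camera axes: x right, y down, z forward; pixel columns grow to the right and rows downward; lengths in m; the calibration is good to about 2 mm. A picture is of the moment at which its call begins: read the wrist's pose just before it. get_calibration takes no time and is no camera call.
- manip.sign_off(): hands the job in, once; it reports no verdict.
The state is a dict: "t": time; "q": joint angles; "qd": joint speeds; "tau": joint torques, N m; "tcp_pos": TCP position; "tool_rot": TCP orientation; "force": force on the tool from outside, world axes, zero at the start; "ft_torque": the same for the moment, N m; "finger_gap": opening from 0.0 (shut) to 1.0 (fully open).
Only numpy, scipy, OpenCV 4.12 (cv2) and the standard library are available. Lean on these libraries where they do the work, as an engineer would, in place of code of your own. Each camera call takes 0.05 s, during which the arm holds its last target. There are 200 camera calls.

## Task

Close the three storage jars for the night. The open jar's lid is the larger of the two standing on edge in the wire rack: lift it out by its rim, lay it down flat on the counter with its knob up and let go of it, then take it by the knob and set it on the open jar. Press the lids of all three jars down until each is fully home; leave the smaller lid in the rack and do not push or knock over the bottle, the beaker or the sugar bowl.

Things in the scene. Friction and masses are not known exactly. Their poses are not given: they have to be found in the camera images.
- jar_open: white ceramic jar, 98 mm across, rim 95 mm high, fixed, the only one without a lid. Origin: centre of its underside. A grey seal ring (bore 60 mm, outer 83 mm) stands in its mouth, its top 10 mm above the rim when up, level with the rim when pressed home. The lid's plug enters the bore with 4 mm play all round; its flange lies on the ring.
- seal (a joint): how far the open jar's seal ring has been pressed down, m: 0 = up, 0.010 = fully home. It needs about 7 N to slide and stays where it is left; the lid's own weight does not move it, so the lid must be pressed down on it.
- jar_a: white ceramic storage jar, round, 98 mm across and 95 mm high to its rim, standing firmly (it cannot shift). Origin: centre of its underside, z up. Its lid is on, but stands proud.
- lid_a (a joint): how far jar_a's lid has been pressed down, m: starts at 0 to 0.003 (proud, a grey seal band shows under it), fully home at 0.010. Slides at about 7 N, stays where left, cannot be pulled off. Steel lid, flange 92 mm across, 8 mm thick; central flat-topped knob 25 mm across, 24 mm high.
- lid_a_top (a point): centre of the flat top of the knob of jar_a's lid (147 mm above the counter when the joint reads 0, 137 mm when home)
- jar_b: white ceramic storage jar, round, 98 mm across and 95 mm high to its rim, standing firmly (it cannot shift). Origin: centre of its underside, z up. Its lid is on, but stands proud. (Room things to keep clear of: stacked mugs up to 0.2 m high beyond x = 0.6, right of y = -0.1; a basket and small pots beyond x = 0.65.)
- lid_b (a joint): the same for jar_b's lid: starts at 0 to 0.003, fully home at 0.010, about 7 N to slide, stays where left, cannot be pulled off; same shape as jar_a's lid.
- lid_b_top (a point): centre of the flat top of the knob of jar_b's lid (147 mm above the counter when the joint reads 0, 137 mm when home)
- lid_large: loose steel lid, 180 g. Origin: centre of its plug's underside; z axis out through the knob. Along z: grey plug 0-10 mm (52 mm across), flange 10-18 mm (92 across), knob 18-42 mm (25 across). Starts on edge in the rack, rim top 101 mm up; the outer 20 mm of flange can be pinched across its thickness. Flat on the counter its origin is at z 0, on the jar at 95 mm, at 85 mm when home.
- lid_small: a spare lid for another jar, same build but flange only 72 mm across, knob 22 mm and plug 40 mm across; stands on edge in the other slot of the rack, top about 78 mm above the counter, and stays there. Origin and axes as for lid_large.
- lid_rack: dark wire lid rack, fixed, about 72 mm (its x) by 106 mm (its y), posts 62 mm high; two slots, at y = -27 and +27 mm, each between two pairs of posts at x = -33 and +33 mm. In a slot a lid stands on edge with its knob towards the rack's +y. Origin: centre of its underside. Stands left or right of the work.
- syrup: glass syrup bottle, 59 mm across, 203 mm high; leave alone. Origin: centre of its underside.
- beaker: brushed steel beaker, 64 mm across, 148 mm high; leave alone. Origin: centre of its underside.
- bowl: small glass bowl with sugar cubes, 77 mm across, 54 mm high; leave alone. Origin: centre of its underside.
Not all that is in view belongs to the job. What is shaped like the jar_open but blue or orange is not meant.

How it is judged:
By the outcome, as a careful person would: the job done as asked, in the order asked, and still so for the second after the job is handed in, with the robot touching nothing.
It also fails if it takes over 72 s, if anything falls off the work surface, if the arm or the gripper's body presses on something with over 40 N, if the wrist force passes 120 N, or if a joint passes its speed limit or range.

## Working session

There is one attempt and no reset: what is moved stays moved. The work goes in short steps, Python scripts to look and compute and a tool call to move; the robot and the scene stay as the last step left them, time stands still between calls to the robot, and variables do not carry over. Pictures are saved under pics/ and viewed, about 8 in all and at most 12, crops included, and the job is handed in when it is done.

Besides the shell and the picture viewer there is one more tool, called after "Request:" by a JSON object that holds its "method" and its "body", one argument or row to a line. send_rows: Moves the arm, as the interface text tells. Its arguments: {"type":"object","properties":{"commands":{"type":"array","items":{"type":"object","properties":{"delta_pos":{"type":"array","items":{"type":"number"}},"yaw":{"type":"number"}}}},"grip":{"type":"number"},"force":{"type":"number"}},"required":["commands"]}

```bash
mkdir -p pics; cat > h.py <<'E'
import numpy as np, cv2
from station import manip
def cal(n):
    c=manip.get_calibration(n); K=np.array([[c['fx'],0,c['cx']],[0,c['fy'],c['cy']],[0,0,1]])
    if n=='wrist':
        from scipy.spatial.transform import Rotation as R
        s=manip.sense(); T=np.eye(4); T[:3,:3]=R.from_quat(s['tool_rot']).as_matrix(); T[:3,3]=s['tcp_pos']
        return K,np.linalg.inv(T@np.array(c['mount']))
    return K,np.array(c['world_to_cam'])
def proj(K,M,P):
    p=M[:3,:3]@np.array(P,float)+M[:3,3]; p=K@p; return p[:2]/p[2]
def ray(K,M,uv):
    d=M[:3,:3].T@np.linalg.inv(K)@np.array([uv[0],uv[1],1.]); o=-M[:3,:3].T@M[:3,3]; return o,d
def onz(K,M,uv,z):
    o,d=ray(K,M,uv); return o+d*(z-o[2])/d[2]
E
python3 - <<'E'
from h import *
a=[]
for n in ['scene','side','wrist']:
    im=manip.snapshot(n); cv2.imwrite(f'pics/{n}0.png',im); K,M=cal(n); np.savez(n+'0',K=K,M=M)
    o=-M[:3,:3].T@M[:3,3]; print(n,o.round(3),K[0,0],M[2,:3].round(2))
    cv2.imwrite(f'pics/{n}0v.png',cv2.resize(im,(800,600),interpolation=cv2.INTER_CUBIC))
print(manip.sense())
E
```

```text
scene [-0.678 -0.939  0.873] 427.7734182781197 [ 0.73  0.49 -0.48]
side [0.004 1.046 0.854] 429.2634798130661 [ 0.33 -0.8  -0.5 ]
wrist [0.624 0.069 0.374] 344.36541976362753 [-0.   -0.27 -0.96]
{'t': 0.15, 'q': array([-1.78489402e-01,  5.28255368e-01,  1.43360377e+00, -8.40946685e-06,
        1.18140302e+00, -1.78484779e-01]), 'qd': array([-0.00010872, -0.00350801, -0.00223506,  0.00087771, -0.00064459,
        0.00035208]), 'tau': array([ 1.17890530e-03, -4.42742836e+01, -1.78276026e+01, -2.15643640e-04,
        5.61750654e-03, -9.84718270e-06]), 'tcp_pos': array([6.24453650e-01, 1.32308302e-04, 2.30558077e-01]), 'tool_rot': array([ 7.07107038e-01,  7.07106031e-01, -4.79281437e-04, -6.83459931e-04]), 'force': array([-0.48066533, -0.08395225, -0.30820296]), 'ft_torque': array([ 0.03780565, -0.06134729,  0.02214028]), 'finger_gap': 0.999836596140133}
```

View pics/scene0v.png

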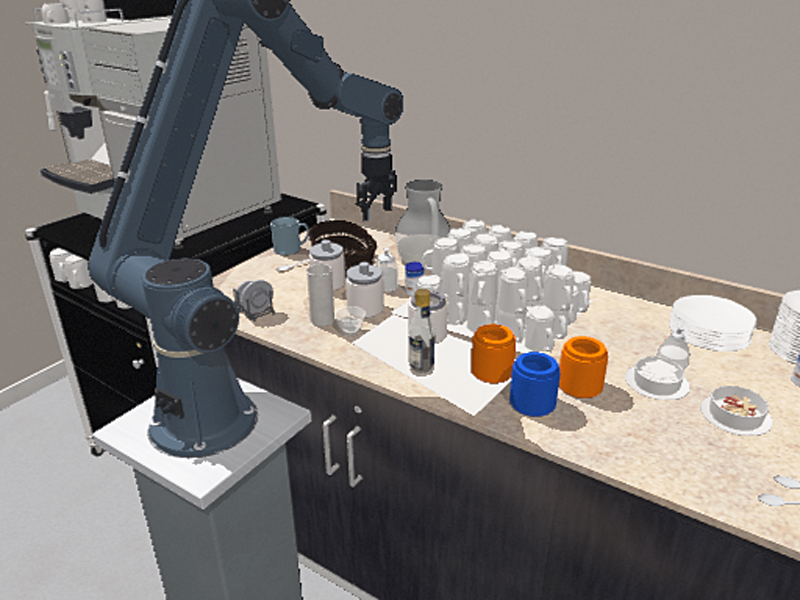

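View pics/side0v.png

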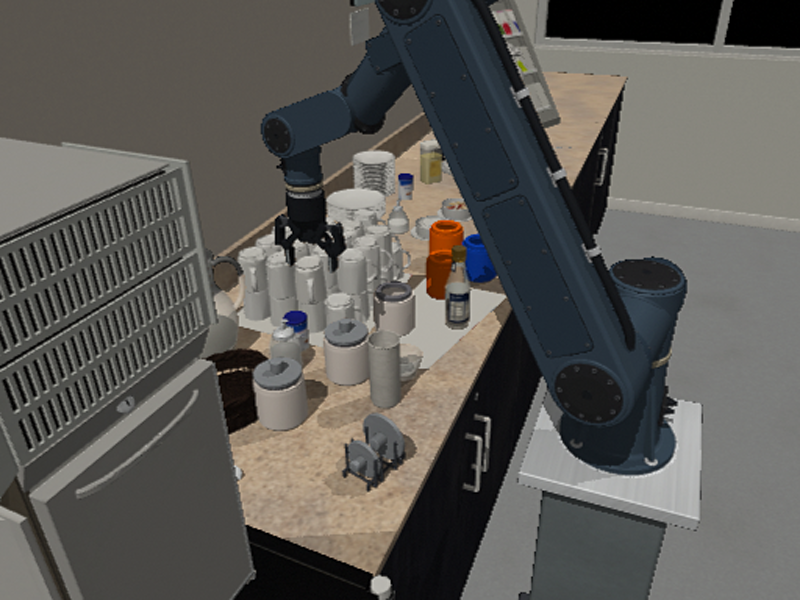

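The scene view shows the lidded jars near (326,262) and (365,285), the open jar at (430,305) behind the bottle, and the rack at (255,298). In the side view the lidded jars are at (278,375) and (346,335), the open jar at (394,292), the beaker at (385,335), the bottle at (457,255), the large lid at (385,435) and the small lid at (362,460).

```bash
python3 - <<'E'
from h import *
f=512/800
def L(n):
    d=np.load(n+'0.npz'); return d['K'],d['M']
S=L('side');C=L('scene')
for nm,n,uv,z in [('j1top',S,(278,364),.145),('j2top',S,(347,324),.145),('open rim',S,(395,291),.1),('bottle base',S,(457,324),0.0),('bottletop',S,(459,249),.203),('beakertop',S,(385,338),.148),('bowl',S,(408,362),.05),('largetop',S,(385,417),.1),('smalltop',S,(362,444),.078),
 ('j1 C',C,(326,243),.145),('j2 C',C,(365,265),.145),('open C',C,(432,297),.1),('beaker C',C,(319,267),.148),('bottletop C',C,(422,292),.203),('bowl C',C,(350,312),.054),('largetop C',C,(258,281),.1)]:
    print(nm,onz(*n,(uv[0]*f,uv[1]*f),z).round(3))
im=[cv2.imread('pics/side0.png')[225:325,200:290],cv2.imread('pics/scene0.png')[150:220,140:240]]
cv2.imwrite('pics/c1.png',np.vstack([cv2.resize(im[0],(450,500),interpolation=2)[:,:] ]))
a=cv2.resize(im[0],(540,600),interpolation=2); b=cv2.resize(im[1],(0,0),fx=2.5,fy=2.5,interpolation=2)
cv2.imwrite('pics/c1.png',np.hstack([a,np.vstack([b,np.zeros((600-b.shape[0],b.shape[1],3),np.uint8)])]))
E
```

```text
j1top [0.598 0.197 0.145]
j2top [0.54  0.028 0.145]
open rim [ 0.532 -0.206  0.1  ]
bottle base [ 0.4   -0.272  0.   ]
bottletop [ 0.399 -0.264  0.203]
beakertop [0.446 0.053 0.148]
bowl [ 0.427 -0.017  0.05 ]
largetop [0.378 0.217 0.1  ]
smalltop [0.398 0.271 0.078]
j1 C [0.588 0.145 0.145]
j2 C [ 0.535 -0.024  0.145]
open C [ 0.554 -0.21   0.1  ]
beaker C [0.458 0.061 0.148]
bottletop C [ 0.398 -0.278  0.203]
bowl C [ 0.45  -0.038  0.054]
largetop C [0.385 0.205 0.1  ]
```

View pics/wrist0v.png

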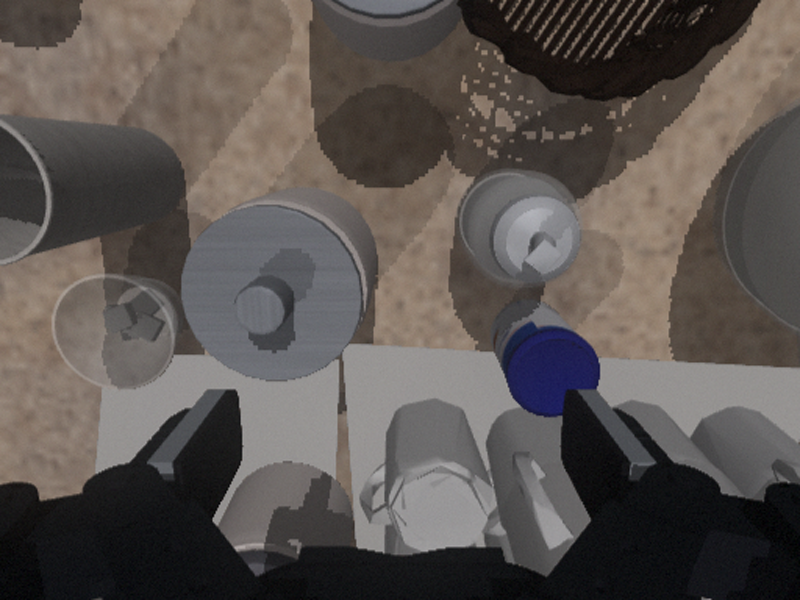

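The wrist view shows one jar's knob top at (262,310) with its flange round it. It also shows the bowl at (115,330), the beaker's mouth at (15,190), another lidded jar at the top (390,10), and the open jar's rim at the bottom (280,550), all in 800×600 coordinates.

```bash
python3 - <<'E'
from h import *
f=512/800
d=np.load('wrist0.npz');W=d['K'],d['M']
for n in['side0','scene0']:
    d=np.load(n+'.npz'); print(n)
    print([ (proj(d['K'],d['M'],p)/f).round() for p in [(0.625,0,.231),(.54,.0,.145),(.54,0,0)]])
for nm,uv,z in [('knob',(262,310),.145),('flange',(271,293),.121),('bowl',(115,332),.054),('beak top',(5,190),.148),('bowlR',(180,332),.054)]:
    print(nm,onz(*W,(uv[0]*f,uv[1]*f),z).round(3))
E
```

```text
side0
[array([313., 273.]), array([353., 317.]), array([356., 375.])]
scene0
[array([377., 220.]), array([358., 262.]), array([360., 312.])]
knob [0.562 0.001 0.145]
flange [0.561 0.003 0.121]
bowl [ 0.444 -0.04   0.054]
beak top [0.461 0.054 0.148]
bowlR [ 0.485 -0.04   0.054]
```

View pics/c1.png

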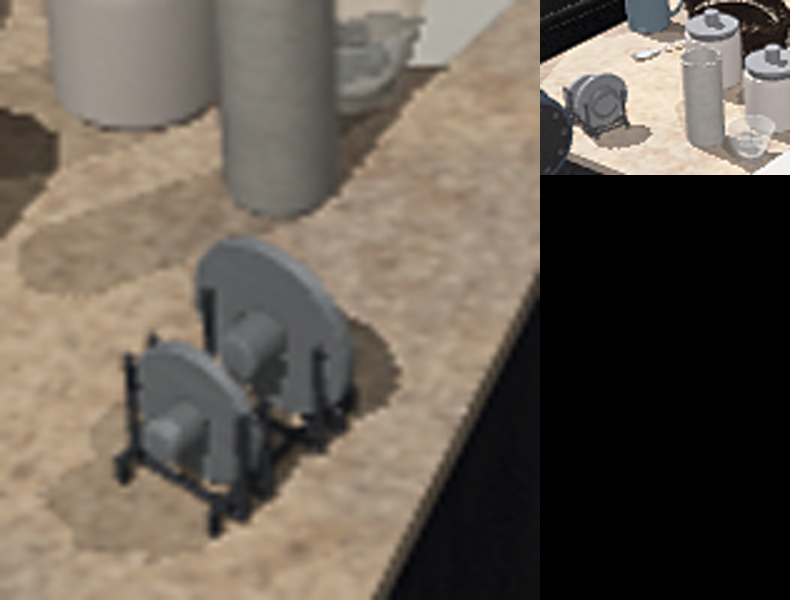

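Request:
{"method": "send_rows", "body": {
  "commands": [
    {"delta_pos": [-2, 3.5, 3]},
    {"delta_pos": [-3, 4.5, 3]},
    {"delta_pos": [-3, 4.5, 3]},
    {"delta_pos": [-3, 4.5, 3]},
    {"delta_pos": [-3, 4.5, 2]},
    {"delta_pos": [-2, 2, 0]},
    {"delta_pos": [0, 0, 0]}
  ]
}}

```text
validation failed for argument at $.co...
```

```bash
cat > snap.py <<'E'
import sys
from h import *
t=sys.argv[1]; s=manip.sense(); K,M=cal('wrist'); im=manip.snapshot('wrist')
np.savez('wrist'+t,K=K,M=M); cv2.imwrite(f'pics/wrist{t}.png',im)
v=cv2.resize(im,(800,600),interpolation=2)
cv2.imwrite(f'pics/wrist{t}v.png',v); print(s['t'],s['tcp_pos'].round(4),s['finger_gap'],s['force'].round(1),s['q'].round(2))
E
python3 snap.py 1
```

```text
0.15 [6.245e-01 1.000e-04 2.306e-01] 0.999836596140133 [-0.5 -0.1 -0.3] [-0.18  0.53  1.43 -0.    1.18 -0.18]
```

View pics/wrist1v.png

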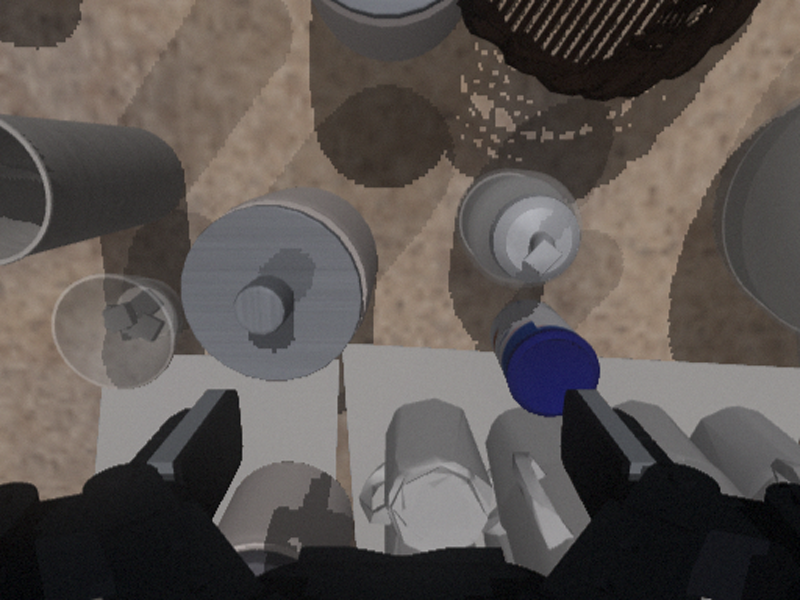

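The move was refused, probably because yaw is required, so this picture is the same as the last one. I'll resend with yaw and view only after the move.

Request:
{"method": "send_rows", "body": {
  "commands": [
    {"delta_pos": [-2, 3.5, 3], "yaw": 0},
    {"delta_pos": [-3, 4.5, 3], "yaw": 0},
    {"delta_pos": [-3, 4.5, 3], "yaw": 0},
    {"delta_pos": [-3, 4.5, 3], "yaw": 0},
    {"delta_pos": [-3, 4.5, 2], "yaw": 0},
    {"delta_pos": [-2, 2, 0], "yaw": 0},
    {"delta_pos": [0, 0, 0], "yaw": 0}
  ]
}}

```text
t: 1.08
tcp_pos: [0.4587, 0.2402, 0.3726]
tool_rot: [0.708, 0.706, 0.0, -0.002]
force: [-0.2, 0.3, -0.3]
finger_gap: 0.997
```

```bash
python3 snap.py 2; python3 -c "
from h import *
d=np.load('wrist2.npz');print(proj(d['K'],d['M'],(.385,.24,.09))/.64, proj(d['K'],d['M'],(.6,.17,.145))/.64)"
```

```text
1.075 [0.4587 0.2402 0.3726] 0.9974974801093133 [-0.2  0.3 -0.3] [0.26 0.24 1.5  0.   1.41 0.27]
[310.19052526 243.67367663] [595.60018681 350.22051413]
```

View pics/wrist2v.png

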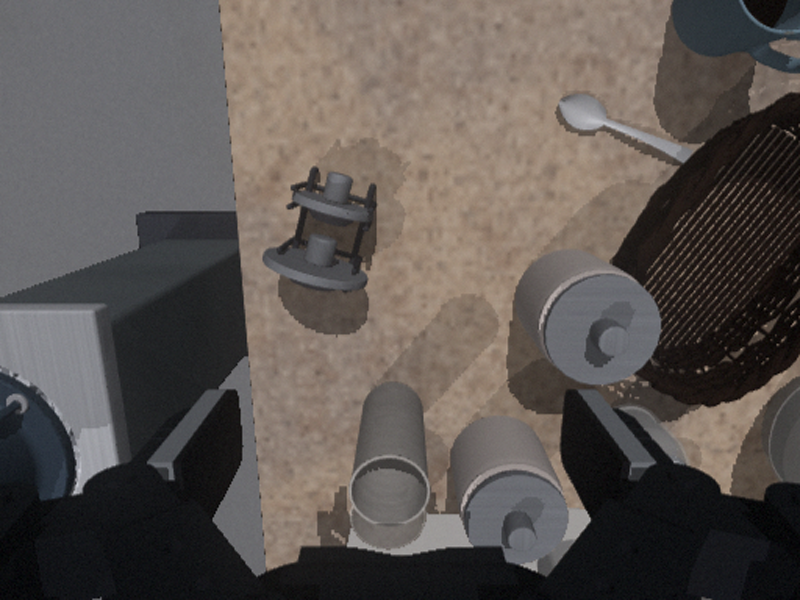

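This view shows the rack at about (325,230). The large lid's rim runs from (263,255) to (367,284) and its knob is near (321,243). The small lid is near (335,205). Jar B's knob is at (612,338), jar A's at (519,530), and the beaker's mouth at (391,490). The counter right of and above the rack is free.

```bash
python3 - <<'E'
from h import *
f=.64
d=np.load('wrist2.npz');W=d['K'],d['M']; S=np.load('side0.npz');S=S['K'],S['M']
for nm,uv,z in [('Lleft',(264,257),.055),('Lright',(367,282),.055),('Sleft',(293,196),.042),('Sright',(374,214),.042),('jbknob',(613,337),.145),('jbflange',(606,324),.121),('jaknob',(520,530),.145),('beaker',(391,490),.148),('edge',(245,300),0),('edgetop',(225,60),0),('spoon',(580,110),0)]:
    print(nm,onz(*W,(uv[0]*f,uv[1]*f),z).round(3))
im=cv2.imread('pics/wrist2.png')[95:215,150:260]
a=cv2.resize(im,(550,600),interpolation=2); cv2.imwrite('pics/c2.png',a)
E
```

```text
Lleft [0.338 0.223 0.055]
Lright [0.427 0.2   0.055]
Sleft [0.364 0.274 0.042]
Sright [0.434 0.258 0.042]
jbknob [0.612 0.18  0.145]
jbflange [0.615 0.183 0.121]
jaknob [0.554 0.015 0.145]
beaker [0.449 0.054 0.148]
edge [0.302 0.169 0.   ]
edgetop [0.302 0.389 0.   ]
spoon [0.619 0.347 0.   ]
```

View pics/c2.png

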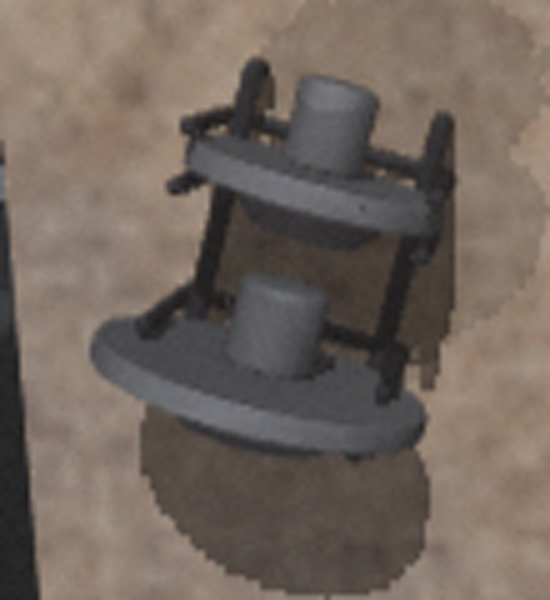

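The crop shows the large lid's rim band, with its top centre near crop (255,420). Its knob points up the image and slightly right, and the small lid is parallel to it.

```bash
python3 - <<'E'
from h import *
d=np.load('wrist2.npz');W=d['K'],d['M']
for c in [(250,402),(250,422),(250,442)]: print(onz(*W,(150+c[0]/5-.4,95+c[1]/5-.4),.101).round(4))
for p in [(.3825,.2115,.101),(.3825,.2115,.055)]:
    print((proj(*W,p)+.4-[150,95])*5)
d=np.load('scene0.npz'); d=np.load('side0.npz'); print(proj(d['K'],d['M'],(.3825,.2115,.101))/.64)
E
```

```text
[0.3871 0.2181 0.101 ]
[0.3869 0.2131 0.101 ]
[0.3867 0.208  0.101 ]
[232.55248422 428.25898002]
[261.56666314 390.02740993]
[383.96988784 414.21217805]
```

Request:
{"method": "send_rows", "body": {
  "commands": [
    {"delta_pos": [-1, -0.3, -2], "yaw": 0.166},
    {"delta_pos": [-1, -0.3, -2], "yaw": 0.166},
    {"delta_pos": [-1, -0.3, -2], "yaw": 0.166},
    {"delta_pos": [-1, -0.3, -2], "yaw": 0.166},
    {"delta_pos": [-1, -0.4, -2], "yaw": 0.166},
    {"delta_pos": [-1, -0.4, -2], "yaw": 0.166},
    {"delta_pos": [-1, -0.4, -2], "yaw": 0.166},
    {"delta_pos": [-0.6, -0.3, -2], "yaw": 0.163},
    {"delta_pos": [0, 0, 0], "yaw": 0}
  ],
  "grip": 0.2
}}

```text
t: 2.25
tcp_pos: [0.3906, 0.2025, 0.2052]
tool_rot: [0.11, 0.994, -0.001, -0.002]
force: [0.3, -0.2, 0.0]
finger_gap: 0.399
```

```bash
cat > st.py <<'E'
from h import *
from scipy.spatial.transform import Rotation as R
s=manip.sense(); m=R.from_quat(s['tool_rot']).as_matrix()
print(s['t'],s['tcp_pos'].round(4),'gap',round(s['finger_gap'],3),'F',s['force'].round(2),'M',s['ft_torque'].round(2),'jaw',np.degrees(np.arctan2(m[1,1],m[0,1])).round(1),'tilt',m[2].round(3),'q6',s['q'][5].round(2))
E
python3 st.py; python3 snap.py 3
```

```text
2.25 [0.3906 0.2025 0.2052] gap 0.399 F [ 0.25 -0.19  0.04] M [-0.   -0.02  0.03] jaw 77.3 tilt [ 0.004 -0.002 -1.   ] q6 -1.13
2.25 [0.3906 0.2025 0.2052] 0.39917861632564267 [ 0.3 -0.2  0. ] [ 0.22  0.32  1.91  0.    0.92 -1.13]
```

Request:
{"method": "send_rows", "body": {
  "commands": [
    {"delta_pos": [-0.8, 1.05, -2], "yaw": -0.02},
    {"delta_pos": [0, 0, -3], "yaw": 0},
    {"delta_pos": [0, 0, -3], "yaw": 0},
    {"delta_pos": [0, 0, 0], "yaw": 0}
  ]
}}

```text
t: 2.8
tcp_pos: [0.3924, 0.214, 0.1279]
tool_rot: [0.128, 0.992, 0.002, 0.006]
force: [0.7, -0.1, -0.2]
finger_gap: 0.4
```

```bash
python3 st.py; python3 snap.py 4
```

```text
2.8 [0.3924 0.214  0.1279] gap 0.4 F [ 0.7  -0.08 -0.23] M [ 0.03 -0.04 -0.02] jaw 75.3 tilt [-0.011  0.006 -1.   ] q6 -1.07
2.8 [0.3924 0.214  0.1279] 0.40043230810787733 [ 0.7 -0.1 -0.2] [ 0.25  0.47  1.98  0.    0.68 -1.07]
```

View pics/wrist4v.png

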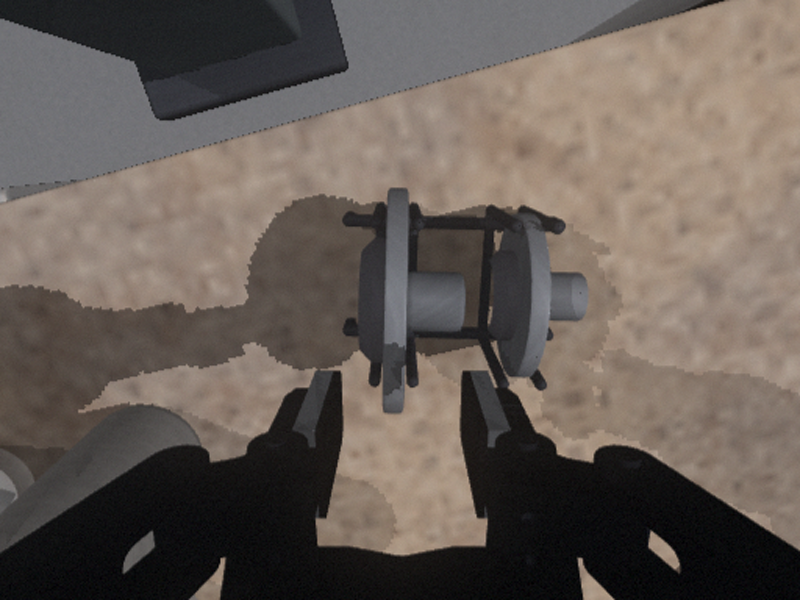

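The wrist view shows the large lid square between the fingers: its rim band is at columns 385–410 and the finger midpoint is at about 401. It spans rows 188–412 with the knob to the right, and the small lid is at column 535.

```bash
python3 - <<'E'
from h import *
f=.64
d=np.load('wrist4.npz');W=d['K'],d['M']
for uv,z in [((398,188),.055),((394,412),.055),((396,300),.055),((396,300),.101)]: print(onz(*W,(uv[0]*f,uv[1]*f),z).round(4))
print(proj(*W,(.3825,.213,.101))/f)
E
```

```text
[0.339 0.227 0.055]
[0.4326 0.2006 0.055 ]
[0.3829 0.2146 0.055 ]
[0.3704 0.2181 0.101 ]
[390.58644103 337.50184788]
```

Request:
{"method": "send_rows", "body": {
  "commands": [
    {"delta_pos": [-0.8, 0, -1], "yaw": 0},
    {"delta_pos": [-0.3, 0, -1.5], "yaw": 0},
    {"delta_pos": [0, 0, -1.5], "yaw": 0},
    {"delta_pos": [0, 0, 0], "yaw": 0}
  ]
}}

```text
t: 3.35
tcp_pos: [0.3901, 0.2158, 0.0944]
tool_rot: [0.13, 0.991, 0.006, 0.015]
force: [0.4, 0.2, -1.0]
finger_gap: 0.397
```

```bash
python3 st.py
```

```text
3.35 [0.3901 0.2158 0.0944] gap 0.397 F [ 0.35  0.22 -1.01] M [-0.01  0.    0.03] jaw 75.1 tilt [-0.028  0.016 -0.999] q6 -1.06
```

Request:
{"method": "send_rows", "body": {
  "commands": [
    {"delta_pos": [-0.5, -0.2, -0.5], "yaw": 0},
    {"delta_pos": [0, 0, 0], "yaw": 0}
  ]
}}

```text
t: 3.6
tcp_pos: [0.3867, 0.214, 0.0911]
tool_rot: [0.13, 0.991, 0.007, 0.017]
force: [-0.0, -0.0, 0.9]
finger_gap: 0.397
```

```bash
python3 st.py; python3 -c "
from h import *
s=manip.sense();print(s['q'].round(3),s['qd'].round(3),s['tau'].round(1))"
```

```text
3.6 [0.3867 0.214  0.0911] gap 0.397 F [-0.05 -0.01  0.87] M [0.05 0.09 0.  ] jaw 75.0 tilt [-0.032  0.018 -0.999] q6 -1.06
[ 0.252  0.539  2.033 -0.     0.533 -1.057] [-0.001 -0.019 -0.029 -0.    -0.003  0.004] [ -0.  -33.3  -6.6  -0.   -0.1  -0. ]
```

Request:
{"method": "send_rows", "body": {
  "commands": [
    {"delta_pos": [-0.3, 0, -0.8], "yaw": 0},
    {"delta_pos": [0, 0, 0], "yaw": 0}
  ]
}}

```text
t: 3.85
tcp_pos: [0.3839, 0.2141, 0.0833]
tool_rot: [0.131, 0.991, 0.007, 0.018]
force: [-0.2, -0.3, -0.5]
finger_gap: 0.4
```

Request:
{"method": "send_rows", "body": {
  "commands": [
    {"delta_pos": [0, 0, 0], "yaw": 0},
    {"delta_pos": [0, 0, 0], "yaw": 0},
    {"delta_pos": [0, 0, 0], "yaw": 0},
    {"delta_pos": [0, 0, 0], "yaw": 0}
  ],
  "grip": 1,
  "force": 50
}}

```text
t: 4.35
tcp_pos: [0.384, 0.2143, 0.0833]
tool_rot: [0.131, 0.991, 0.007, 0.018]
force: [-0.6, -0.1, -0.1]
finger_gap: 0.076
```

```bash
python3 st.py
```

```text
4.35 [0.384  0.2143 0.0833] gap 0.076 F [-0.59 -0.12 -0.14] M [-0.    0.05 -0.03] jaw 75.0 tilt [-0.033  0.019 -0.999] q6 -1.05
```

Request:
{"method": "send_rows", "body": {
  "commands": [
    {"delta_pos": [0, 0, 1.5], "yaw": 0},
    {"delta_pos": [0, 0, 2], "yaw": 0},
    {"delta_pos": [0, 0, 2.5], "yaw": 0},
    {"delta_pos": [0, 0, 2.5], "yaw": 0},
    {"delta_pos": [0, 0, 2.5], "yaw": 0},
    {"delta_pos": [0, 0, 1], "yaw": 0},
    {"delta_pos": [0, 0, 0], "yaw": 0}
  ]
}}

```text
t: 5.22
tcp_pos: [0.3813, 0.2131, 0.2047]
tool_rot: [0.13, 0.991, 0.006, 0.015]
force: [0.6, -0.0, -1.2]
finger_gap: 0.075
```

```bash
python3 st.py
```

```text
5.225 [0.3813 0.2131 0.2047] gap 0.075 F [ 0.6  -0.03 -1.15] M [0.01 0.06 0.05] jaw 75.0 tilt [-0.028  0.015 -0.999] q6 -1.06
```

Request:
{"method": "send_rows", "body": {
  "commands": [
    {"delta_pos": [1.5, 1.5, 0], "yaw": 0},
    {"delta_pos": [2.5, 3, 0], "yaw": 0},
    {"delta_pos": [2.5, 3, 0], "yaw": 0},
    {"delta_pos": [2.5, 3, 0], "yaw": 0},
    {"delta_pos": [2, 2.5, 0], "yaw": 0},
    {"delta_pos": [1.5, 1.5, 0], "yaw": 0},
    {"delta_pos": [0, 0, -2], "yaw": 0},
    {"delta_pos": [0, 0, -3], "yaw": 0},
    {"delta_pos": [0, 0, -2], "yaw": 0},
    {"delta_pos": [0, 0, 0], "yaw": 0}
  ]
}}

```text
t: 6.48
tcp_pos: [0.5014, 0.359, 0.1148]
tool_rot: [0.131, 0.991, -0.002, 0.002]
force: [0.4, 0.4, -1.1]
finger_gap: 0.075
```

```bash
python3 st.py; python3 snap.py 5
```

```text
6.475 [0.5014 0.359  0.1148] gap 0.075 F [ 0.39  0.38 -1.12] M [0.   0.02 0.04] jaw 75.0 tilt [-0.005 -0.004 -1.   ] q6 -0.86
6.475 [0.5014 0.359  0.1148] 0.07513876378361824 [ 0.4  0.4 -1.1] [ 0.44  0.66  1.55 -0.01  0.93 -0.86]
```

View pics/wrist5v.png

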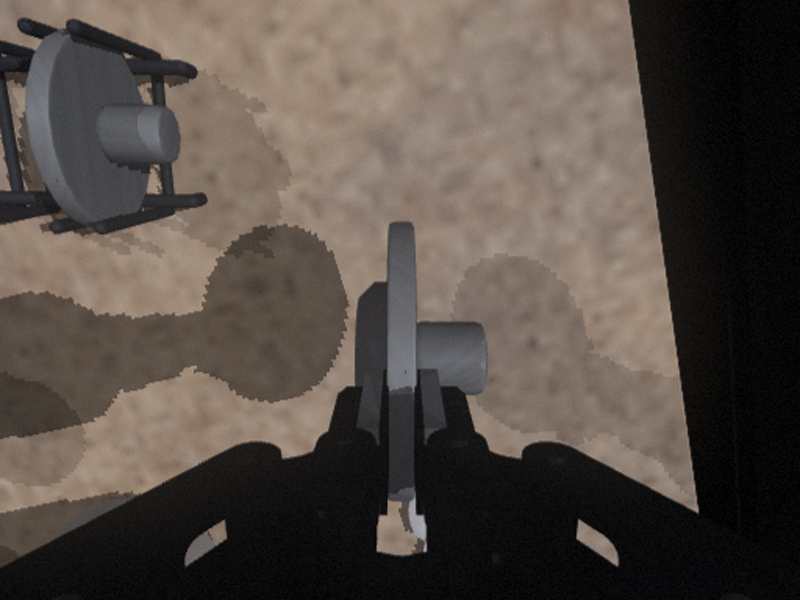

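The lid hangs upright and straight in the jaws (columns 388–414) with its knob to the right. The small lid is still in the rack at upper left, and the counter below is clear.

Request:
{"method": "send_rows", "body": {
  "commands": [
    {"delta_pos": [0, 0, -1.5], "yaw": 0},
    {"delta_pos": [0, 0, -1], "yaw": 0},
    {"delta_pos": [0, 0, -0.5], "yaw": 0},
    {"delta_pos": [0, 0, 0], "yaw": 0}
  ]
}}

```text
t: 7.02
tcp_pos: [0.5031, 0.3597, 0.085]
tool_rot: [0.131, 0.991, -0.001, 0.004]
force: [0.1, 0.1, -1.4]
finger_gap: 0.077
```

Request:
{"method": "send_rows", "body": {
  "commands": [
    {"delta_pos": [0, 0, -0.3], "yaw": 0},
    {"delta_pos": [0, 0, -0.3], "yaw": 0}
  ]
}}

```text
t: 7.28
tcp_pos: [0.5038, 0.36, 0.0797]
tool_rot: [0.131, 0.991, -0.001, 0.005]
force: [0.8, -0.1, -1.2]
finger_gap: 0.079
```

Request:
{"method": "send_rows", "body": {
  "commands": [
    {"delta_pos": [0, 0, -0.3], "yaw": 0},
    {"delta_pos": [0, 0, -0.2], "yaw": 0}
  ]
}}

```text
t: 7.52
tcp_pos: [0.504, 0.3602, 0.0748]
tool_rot: [0.131, 0.991, -0.0, 0.005]
force: [-0.5, -0.3, 9.4]
finger_gap: 0.073
```

Request:
{"method": "send_rows", "body": {
  "commands": [
    {"delta_pos": [0, 0, -0.2], "yaw": 0},
    {"delta_pos": [0, 0, 0], "yaw": 0}
  ]
}}

```text
t: 7.78
tcp_pos: [0.5048, 0.3606, 0.0753]
tool_rot: [0.131, 0.991, 0.0, 0.006]
force: [0.6, 0.6, -1.4]
finger_gap: 0.076
```

Request:
{"method": "send_rows", "body": {
  "commands": [
    {"delta_pos": [0, 0, 0], "yaw": 0},
    {"delta_pos": [0, 0, 0.4], "yaw": 0},
    {"delta_pos": [0, 0, 0.3], "yaw": 0}
  ],
  "grip": 0.56
}}

```text
t: 8.15
tcp_pos: [0.5053, 0.3608, 0.0827]
tool_rot: [0.131, 0.991, 0.001, 0.007]
force: [0.7, 0.4, -0.1]
finger_gap: 0.223
```

Request:
{"method": "send_rows", "body": {
  "commands": [
    {"delta_pos": [-0.15, -0.6, 0], "yaw": 0},
    {"delta_pos": [-0.15, -0.6, 0], "yaw": 0},
    {"delta_pos": [-0.15, -0.6, 0], "yaw": 0},
    {"delta_pos": [0, 0, 0], "yaw": 0}
  ]
}}

```text
t: 8.65
tcp_pos: [0.5002, 0.3411, 0.0828]
tool_rot: [0.131, 0.991, 0.0, 0.007]
force: [-0.3, 0.3, -0.1]
finger_gap: 0.217
```

```bash
python3 st.py; python3 snap.py 6
```

```text
8.65 [0.5002 0.3411 0.0828] gap 0.217 F [-0.34  0.25 -0.15] M [-0.   -0.04 -0.01] jaw 75.0 tilt [-0.013  0.002 -1.   ] q6 -0.89
8.65 [0.5002 0.3411 0.0828] 0.21736354650303463 [-0.3  0.3 -0.1] [ 0.42  0.69  1.61 -0.01  0.83 -0.89]
```

View pics/wrist6v.png

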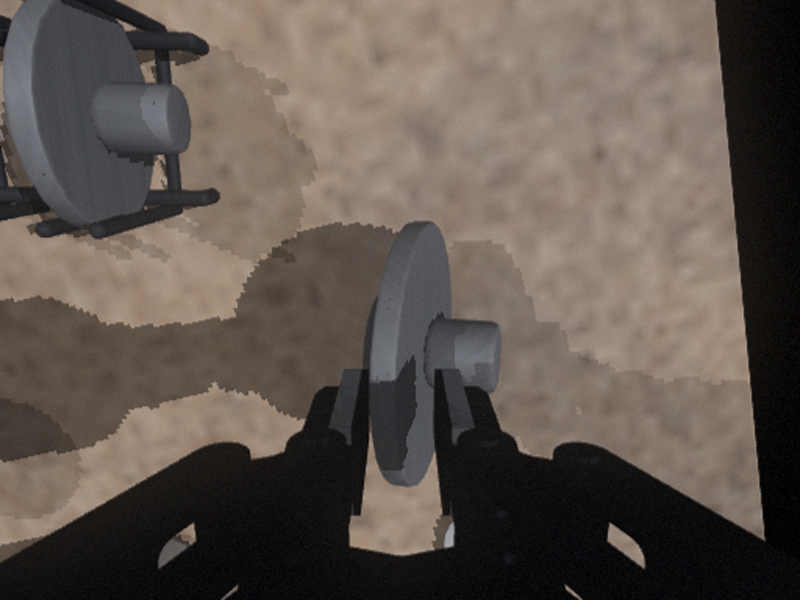

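The lid now leans to the −y side against that finger, its rim at columns 370–450 and its knob side turning up, with the bottom edge on the counter. Next I recline it step by step, opening while descending.

Request:
{"method": "send_rows", "body": {
  "commands": [
    {"delta_pos": [0, 0, -0.5], "yaw": 0},
    {"delta_pos": [0, 0, -0.5], "yaw": 0},
    {"delta_pos": [0, 0, 0], "yaw": 0}
  ],
  "grip": 0.0
}}

```text
t: 9.07
tcp_pos: [0.5005, 0.3415, 0.0719]
tool_rot: [0.131, 0.991, 0.0, 0.007]
force: [-0.3, -0.4, -0.3]
finger_gap: 0.499
```

Request:
{"method": "send_rows", "body": {
  "commands": [
    {"delta_pos": [0, 0, -1.2], "yaw": 0},
    {"delta_pos": [0, 0, -1.2], "yaw": 0},
    {"delta_pos": [0, 0, -1.0], "yaw": 0},
    {"delta_pos": [0, 0, 0], "yaw": 0},
    {"delta_pos": [0, 0, 0], "yaw": 0}
  ],
  "grip": -1
}}

```text
t: 9.7
tcp_pos: [0.4996, 0.341, 0.0344]
tool_rot: [0.13, 0.991, -0.0, 0.006]
force: [-0.3, -0.7, 1.4]
finger_gap: 1.001
```

```bash
python3 st.py; python3 snap.py 7
```

```text
9.7 [0.4996 0.341  0.0344] gap 1.001 F [-0.32 -0.72  1.35] M [-0.16  0.02 -0.  ] jaw 75.0 tilt [-0.011  0.001 -1.   ] q6 -0.88
9.7 [0.4996 0.341  0.0344] 1.0009755108869898 [-0.3 -0.7  1.4] [ 0.42  0.77  1.62 -0.01  0.74 -0.88]
```

Request:
{"method": "send_rows", "body": {
  "commands": [
    {"delta_pos": [-0.15, -0.5, -0.5], "yaw": 0},
    {"delta_pos": [-0.15, -0.5, -0.5], "yaw": 0},
    {"delta_pos": [-0.15, -0.5, -0.4], "yaw": 0},
    {"delta_pos": [-0.15, -0.5, 0], "yaw": 0},
    {"delta_pos": [0, 0, 0], "yaw": 0}
  ]
}}

```text
t: 10.38
tcp_pos: [0.4932, 0.3194, 0.02]
tool_rot: [0.131, 0.991, -0.0, 0.006]
force: [-0.1, -0.4, -0.2]
finger_gap: 0.999
```

```bash
python3 st.py; python3 snap.py 8
```

```text
10.375 [0.4932 0.3194 0.02  ] gap 0.999 F [-0.08 -0.4  -0.24] M [-0.03  0.03  0.03] jaw 75.0 tilt [-0.012  0.001 -1.   ] q6 -0.91
10.375 [0.4932 0.3194 0.02  ] 0.9989638506870655 [-0.1 -0.4 -0.2] [ 0.39  0.78  1.67 -0.01  0.68 -0.91]
```

Request:
{"method": "send_rows", "body": {
  "commands": [
    {"delta_pos": [-0.15, -0.5, 0], "yaw": 0},
    {"delta_pos": [-0.15, -0.5, 0], "yaw": 0},
    {"delta_pos": [0, 0, 1], "yaw": 0},
    {"delta_pos": [0, 0, 3], "yaw": 0},
    {"delta_pos": [0, 0, 4], "yaw": 0},
    {"delta_pos": [0, 0, 4], "yaw": 0},
    {"delta_pos": [0, 0, 4], "yaw": 0},
    {"delta_pos": [0, 0, 2], "yaw": 0},
    {"delta_pos": [0, 0, 0], "yaw": 0}
  ]
}}

```text
t: 11.55
tcp_pos: [0.4912, 0.3101, 0.2108]
tool_rot: [0.131, 0.991, 0.002, 0.01]
force: [0.8, -0.1, -0.1]
finger_gap: 1.0
```

```bash
python3 st.py; python3 snap.py 9; python3 - <<'E'
from h import *
a=[cv2.resize(cv2.imread(f'pics/wrist{i}.png'),(400,300)) for i in (7,8)]
b=cv2.resize(cv2.imread('pics/wrist9.png'),(800,600))[0:600]
cv2.imwrite('pics/m9.png',b)
E
```

```text
11.55 [0.4912 0.3101 0.2108] gap 1.0 F [ 0.85 -0.05 -0.1 ] M [0.04 0.06 0.01] jaw 75.0 tilt [-0.018  0.007 -1.   ] q6 -0.93
11.55 [0.4912 0.3101 0.2108] 0.9996939455016973 [ 0.8 -0.1 -0.1] [ 0.37  0.49  1.58 -0.01  1.06 -0.93]
```

View pics/m9.png

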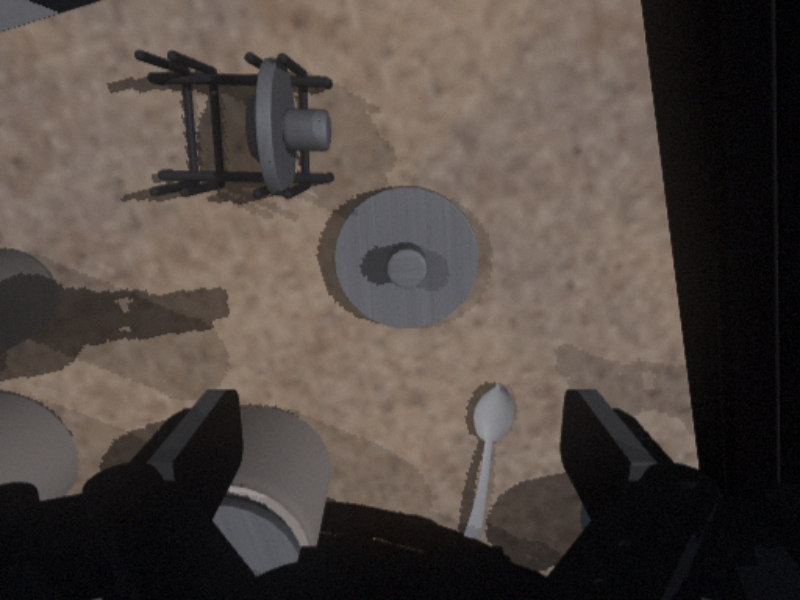

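The lid lies flat with its knob up. The knob top is at (407,268) and the flange circle is centred near (407,257). The small lid is still in the rack.

```bash
python3 - <<'E'
from h import *
f=.64
d=np.load('wrist9.npz');W=d['K'],d['M']
for uv,z in [((407,268),.042),((407,256.5),.018),((336,257),.018),((479,257),.018)]: print(onz(*W,(uv[0]*f,uv[1]*f),z).round(4))
g=cv2.cvtColor(cv2.imread('pics/wrist9.png'),6)
c=cv2.HoughCircles(g,cv2.HOUGH_GRADIENT,1.5,60,param1=120,param2=40,minRadius=38,maxRadius=52)
for q in c[0][:4]: print(q, onz(*W,q[:2],.018).round(4))
E
```

```text
[0.4919 0.3146 0.042 ]
[0.4901 0.3155 0.018 ]
[0.4787 0.272  0.018 ]
[0.5022 0.3594 0.018 ]
[264.75 164.25  49.25] [0.4913 0.3195 0.018 ]
```

Request:
{"method": "send_rows", "body": {
  "commands": [
    {"delta_pos": [0.3, -3, 3], "yaw": 0},
    {"delta_pos": [0.5, -6, 3], "yaw": 0},
    {"delta_pos": [0.5, -6, 3], "yaw": 0},
    {"delta_pos": [0.5, -6, 3], "yaw": 0},
    {"delta_pos": [0.5, -6, 0], "yaw": 0},
    {"delta_pos": [0.5, -6, 0], "yaw": 0},
    {"delta_pos": [0.5, -6, 0], "yaw": 0},
    {"delta_pos": [0.5, -6, 0], "yaw": 0},
    {"delta_pos": [0.5, -4, 0], "yaw": 0},
    {"delta_pos": [0, 0, 0], "yaw": 0}
  ]
}}

```text
t: 12.85
tcp_pos: [0.5262, -0.1829, 0.3131]
tool_rot: [0.129, 0.992, 0.002, -0.002]
force: [-0.2, 0.6, 0.3]
finger_gap: 1.002
```

```bash
python3 st.py; python3 snap.py 10; python3 - <<'E'
from h import *
d=np.load('wrist10.npz');W=d['K'],d['M']
im=cv2.imread('pics/wrist10.png'); g=cv2.cvtColor(im,6)
for p in [(.54,-.2,.095),(.562,.002,.145),(.4,-.27,.2)]: print(proj(*W,p).round())
c=cv2.HoughCircles(g,cv2.HOUGH_GRADIENT,1.5,20,param1=120,param2=35,minRadius=20,maxRadius=70)
if c is not None:
  for q in c[0][:10]: print(q.round(1), onz(*W,q[:2],.1).round(4))
E
```

```text
12.85 [ 0.5262 -0.1829  0.3131] gap 1.002 F [-0.16  0.56  0.3 ] M [0.01 0.03 0.03] jaw 75.1 tilt [ 0.004  0.003 -1.   ] q6 -1.85
12.85 [ 0.5262 -0.1829  0.3131] 1.0023499162790128 [-0.2  0.6  0.3] [-0.54  0.35  1.5   0.    1.3  -1.85]
[244. 182.]
[461. 163.]
[89. 53.]
[236.2 180.8  39.4] [ 0.5349 -0.2073  0.1   ]
[446.2 159.8  52.6] [0.5696 0.0112 0.1   ]
[363.8  51.8  35.4] [ 0.4436 -0.0538  0.1   ]
[219.8 284.2  65.8] [ 0.6483 -0.2591  0.1   ]
[165.8 270.8  65.8] [ 0.6159 -0.3138  0.1   ]
[215.2 258.8  62.4] [ 0.6161 -0.2548  0.1   ]
[ 30.8 180.8  45.8] [ 0.4791 -0.4181  0.1   ]
[257.2 185.2  64.1] [ 0.5454 -0.187   0.1   ]
[429.8 138.8  57.5] [ 0.5433 -0.0028  0.1   ]
[173.2 326.2  29.4] [ 0.688  -0.3289  0.1   ]
```

View pics/wrist10v.png

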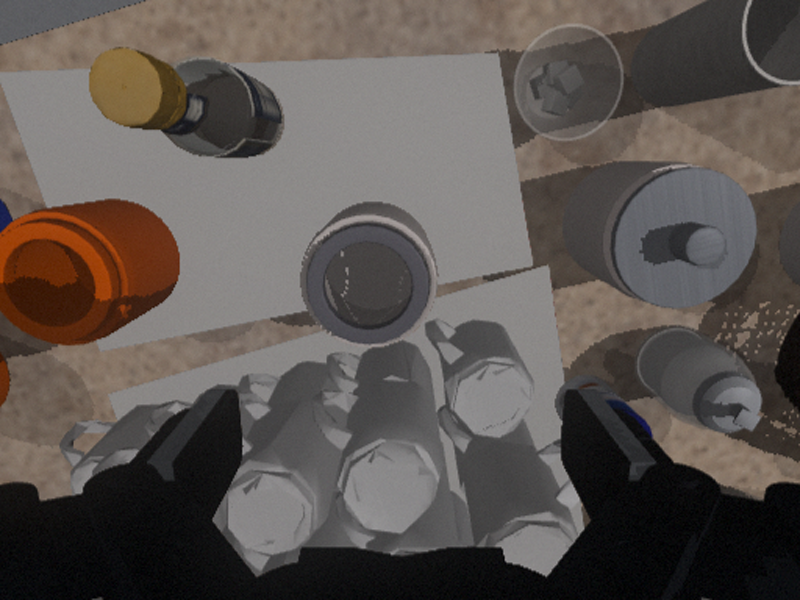

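The wrist view shows the open jar's ring centred near (368,283), outer edge 302–434 by 222–342 and bore centre (368,285). Jar A's knob is at (706,246), the bottle is at upper left, the bowl at (570,82), and the mugs lie below the jar, the nearest at (490,395).

```bash
python3 - <<'E'
from h import *
f=.64
d=np.load('wrist10.npz');W=d['K'],d['M']
P=lambda uv,z:onz(*W,(uv[0]*f,uv[1]*f),z).round(4)
for nm,uv,z in [('ringc',(368,282.5),.105),('bore',(368.5,285),.105),('ringL',(302,282),.105),('ringR',(434,282),.105),('Aknob',(706,246),.145),('Aflange',(684,237),.121),('mug.1',(490,395),.1),('mug.2',(490,395),.2),('mug2 .2',(390,485),.2),('mug2 .1',(390,485),.1),('handle.08',(440,328),.08),('bottle',(125,85),.203),('bowl',(570,82),.054)]: print(nm,P(uv,z))
# edge-fit of ring: dark bore vs grey ring ellipse
g=cv2.cvtColor(cv2.imread('pics/wrist10.png'),6)[120:235,180:295]
for t in (60,80,95,105,120,140):
    cs,_=cv2.findContours((g<t).astype(np.uint8),cv2.RETR_EXTERNAL,cv2.CHAIN_APPROX_NONE)
    for c in cs:
        if len(c)>60:
            e=cv2.fitEllipse(cv2.convexHull(c)); print(t,np.round([e[0][0]+180,e[0][1]+120,*e[1]],1), onz(*W,(e[0][0]+180,e[0][1]+120),.105).round(4))
# refine B knob from wrist2, A from wrist0
E
```

```text
ringc [ 0.5337 -0.2075  0.105 ]
bore [ 0.5355 -0.2076  0.105 ]
ringL [ 0.5221 -0.2501  0.105 ]
ringR [ 0.5448 -0.1646  0.105 ]
Aknob [ 0.5549 -0.006   0.145 ]
Aflange [ 0.553  -0.0064  0.121 ]
mug.1 [ 0.6375 -0.1456  0.1   ]
mug.2 [ 0.5878 -0.1513  0.2   ]
mug2 .2 [ 0.626  -0.2154  0.2   ]
mug2 .1 [ 0.6906 -0.2347  0.1   ]
handle.08 [ 0.5856 -0.1686  0.08  ]
bottle [ 0.4002 -0.2749  0.203 ]
bowl [ 0.4425 -0.0384  0.054 ]
60 [235.2 182.2  56.2  57.8] [ 0.5351 -0.2082  0.105 ]
60 [239.9 163.7  41.1  58.3] [ 0.5175 -0.1982  0.105 ]
80 [247.6 229.9  21.2  36.9] [ 0.59   -0.2096  0.105 ]
80 [234.8 180.5  77.3  80.1] [ 0.5332 -0.2081  0.105 ]
80 [226.2 147.6  29.   56. ] [ 0.4978 -0.2072  0.105 ]
95 [198.5 238.1  17.2  41.4] [ 0.5854 -0.2642  0.105 ]
95 [250.3 234.9  34.3  44.5] [ 0.5964 -0.2084  0.105 ]
95 [285.7 218.8  25.9  35.2] [ 0.5881 -0.1665  0.105 ]
95 [227.5 183.4  78.4  99.9] [ 0.5343 -0.2164  0.105 ]
95 [232.1 161.1  60.1  75.5] [ 0.5128 -0.2053  0.105 ]
105 [207.7 231.4   9.1  39.6] [ 0.5804 -0.2522  0.105 ]
105 [250.4 229.9  23.8  46.9] [ 0.5908 -0.2067  0.105 ]
105 [285.5 218.8  25.8  35.5] [ 0.5881 -0.1667  0.105 ]
105 [229.6 179.   85.8 108.3] [ 0.5303 -0.213   0.105 ]
120 [208.2 231.2  10.1  41.5] [ 0.5804 -0.2516  0.105 ]
120 [249.1 229.2  24.3  49.9] [ 0.5897 -0.2079  0.105 ]
120 [285.7 218.9  27.8  35.3] [ 0.5883 -0.1665  0.105 ]
120 [229.4 180.   86.2 112.1] [ 0.5312 -0.2134  0.105 ]
140 [232.4 178.8 132.6 205. ] [ 0.5309 -0.2101  0.105 ]
```

```bash
cat > fit.py <<'E'
from h import *
from scipy.optimize import least_squares
from scipy.spatial.transform import Rotation as R
W={i:np.load(f'wrist{i}.npz') for i in (0,2,4,5,6,9,10)}
zA={'A':.145,'Af':.1205,'bowl':.054}
obs=[('A',0,262,310),('Af',0,271,293),('A',10,706,246),('Af',10,684,237),('A',2,520,528),('bowl',0,115,331),('bowl',10,570,82),
('S',4,577,298),('S',5,170,135),('S',6,178,120),('S',9,319,130),('B',2,613,337),('J',10,368,283),('L',9,407,268)]
names=['A','bowl','S','B','J','L']; z0={'A':.145,'bowl':.054,'S':.04,'B':.145,'J':.105,'L':.042}
def res(v,rot=True):
    r=R.from_rotvec(v[:3]).as_matrix(); P=v[3:].reshape(-1,3); out=[]
    for n,i,u,w in obs:
        M=W[i]['M'].copy(); M[:3,:]=r@M[:3,:]
        p=P[names.index(n[0] if n=='Af' else n)].copy()
        if n=='Af': p[2]-=.0245
        out+=list(proj(W[i]['K'],M,p)/.64-[u,w])
    z=[(P[k][2]-z0[n])/.001 if n!='S' else 0 for k,n in enumerate(names)]
    return np.array(out+z+list(v[:3]/.004))
x0=np.r_[0,0,0,.56,0,.145,.44,-.04,.054,.42,.27,.04,.612,.18,.145,.534,-.208,.105,.491,.315,.042]
s=least_squares(res,x0,loss='soft_l1'); print('rot deg',np.degrees(s.x[:3]).round(2))
for n,p in zip(names,s.x[3:].reshape(-1,3)): print(n,p.round(4))
for o,e in zip(obs,s.fun.reshape(-1)[:2*len(obs)].reshape(-1,2)): print(o[:2],e.round(1))
E
python3 fit.py
```

```text
rot deg [0.29 0.03 0.14]
A [ 0.5581 -0.0017  0.135 ]
bowl [ 0.4442 -0.0404  0.0547]
S [0.4067 0.2911 0.0413]
B [0.6117 0.1785 0.145 ]
J [ 0.5359 -0.2083  0.105 ]
L [0.4934 0.3139 0.042 ]
('A', 0) [-2.6 -2.6]
('Af', 0) [0.7 0.8]
('A', 10) [-0.6 -1.5]
('Af', 10) [0.7 1.3]
('A', 2) [1.3 8.3]
('bowl', 0) [-0.2 -1. ]
('bowl', 10) [-0.9  0.3]
('S', 4) [-0. -1.]
('S', 5) [-1.   0.2]
('S', 6) [0.  0.7]
('S', 9) [ 8.  -0.4]
('B', 2) [-0. -0.]
('J', 10) [ 0. -0.]
('L', 9) [-0.  0.]
```

Request:
{"method": "send_rows", "body": {
  "commands": [
    {"delta_pos": [-0.2, 4, 0], "yaw": 0},
    {"delta_pos": [-0.4, 6, 0], "yaw": 0},
    {"delta_pos": [-0.4, 6, 0], "yaw": 0},
    {"delta_pos": [-0.4, 6, 0], "yaw": 0},
    {"delta_pos": [-0.4, 6, 0], "yaw": 0},
    {"delta_pos": [-0.4, 6, 0], "yaw": 0},
    {"delta_pos": [-0.4, 6, 0], "yaw": 0},
    {"delta_pos": [-0.4, 6, -4], "yaw": 0},
    {"delta_pos": [-0.2, 4, -4], "yaw": 0},
    {"delta_pos": [0, 0, -2], "yaw": 0}
  ]
}}

```text
t: 14.15
tcp_pos: [0.4786, 0.3326, 0.2123]
tool_rot: [0.121, 0.993, 0.006, -0.008]
force: [0.5, -0.8, 0.2]
finger_gap: 1.001
```

```bash
python3 st.py
```

```text
14.15 [0.4786 0.3326 0.2123] gap 1.001 F [ 0.53 -0.84  0.23] M [-0.02 -0.03  0.  ] jaw 76.1 tilt [ 0.018  0.009 -1.   ] q6 -0.93
```

Request:
{"method": "send_rows", "body": {
  "commands": [
    {"delta_pos": [0.7, -0.9, 0], "yaw": 0},
    {"delta_pos": [0.6, -0.9, -2], "yaw": 0},
    {"delta_pos": [0, 0, -3.5], "yaw": 0},
    {"delta_pos": [0, 0, -3.5], "yaw": 0},
    {"delta_pos": [0, 0, -1.5], "yaw": 0},
    {"delta_pos": [0, 0, 0], "yaw": 0}
  ]
}}

```text
t: 14.9
tcp_pos: [0.4907, 0.3149, 0.1077]
tool_rot: [0.119, 0.993, 0.006, -0.008]
force: [-0.0, 0.7, -0.0]
finger_gap: 1.004
```

```bash
python3 st.py
```

```text
14.9 [0.4907 0.3149 0.1077] gap 1.004 F [-0.02  0.66 -0.02] M [0.03 0.05 0.01] jaw 76.3 tilt [ 0.017  0.011 -1.   ] q6 -0.98
```

Request:
{"method": "send_rows", "body": {
  "commands": [
    {"delta_pos": [0, 0, -2.5], "yaw": 0},
    {"delta_pos": [0, 0, -2.5], "yaw": 0},
    {"delta_pos": [0, 0, -2], "yaw": 0},
    {"delta_pos": [0, 0, -0.8], "yaw": 0},
    {"delta_pos": [0, 0, 0], "yaw": 0}
  ]
}}

```text
t: 15.52
tcp_pos: [0.4977, 0.3172, 0.0365]
tool_rot: [0.119, 0.993, 0.01, -0.0]
force: [0.0, -0.8, 0.7]
finger_gap: 1.002
```

```bash
python3 st.py
```

```text
15.525 [0.4977 0.3172 0.0365] gap 1.002 F [ 0.03 -0.81  0.7 ] M [ 0.02  0.04 -0.02] jaw 76.3 tilt [ 0.003  0.02  -1.   ] q6 -0.98
```

Request:
{"method": "send_rows", "body": {
  "commands": [
    {"delta_pos": [-0.6, -0.2, -0.8], "yaw": 0},
    {"delta_pos": [0, 0, -0.5], "yaw": 0},
    {"delta_pos": [0, 0, 0], "yaw": 0}
  ]
}}

```text
t: 15.9
tcp_pos: [0.4925, 0.3156, 0.0251]
tool_rot: [0.119, 0.993, 0.011, 0.002]
force: [-0.6, 1.3, 0.3]
finger_gap: 1.0
```

```bash
python3 st.py
```

```text
15.9 [0.4925 0.3156 0.0251] gap 1.0 F [-0.65  1.26  0.27] M [-0.06 -0.   -0.  ] jaw 76.3 tilt [-0.001  0.023 -1.   ] q6 -0.99
```

Request:
{"method": "send_rows", "body": {
  "commands": [
    {"delta_pos": [0, 0, 0], "yaw": 0},
    {"delta_pos": [0, 0, 0], "yaw": 0},
    {"delta_pos": [0, 0, 0], "yaw": 0},
    {"delta_pos": [0, 0, 0], "yaw": 0},
    {"delta_pos": [0, 0, 0], "yaw": 0},
    {"delta_pos": [0, 0, 0], "yaw": 0}
  ],
  "grip": 1,
  "force": 50
}}

```text
t: 16.65
tcp_pos: [0.4931, 0.3159, 0.0258]
tool_rot: [0.119, 0.993, 0.012, 0.002]
force: [0.1, 0.5, 1.2]
finger_gap: 0.27
```

Request:
{"method": "send_rows", "body": {
  "commands": [
    {"delta_pos": [0, 0, 1.5], "yaw": 0},
    {"delta_pos": [0, 0, 3], "yaw": 0},
    {"delta_pos": [0, 0, 4], "yaw": 0},
    {"delta_pos": [0, 0, 4], "yaw": 0},
    {"delta_pos": [0, 0, 4], "yaw": 0},
    {"delta_pos": [0, 0, 4], "yaw": 0},
    {"delta_pos": [0, 0, 4], "yaw": 0},
    {"delta_pos": [0, 0, 1], "yaw": 0},
    {"delta_pos": [0, 0, 0], "yaw": 0}
  ]
}}

```text
t: 17.77
tcp_pos: [0.4884, 0.314, 0.2915]
tool_rot: [0.119, 0.993, 0.011, 0.001]
force: [-0.9, -0.4, -2.1]
finger_gap: 0.272
```

```bash
python3 st.py; python3 snap.py 11
```

```text
17.775 [0.4884 0.314  0.2915] gap 0.272 F [-0.88 -0.4  -2.15] M [-0.05  0.01  0.02] jaw 76.3 tilt [ 0.001  0.022 -1.   ] q6 -0.97
17.775 [0.4884 0.314  0.2915] 0.2722771141868673 [-0.9 -0.4 -2.1] [ 0.37  0.4   1.48  0.02  1.25 -0.97]
```

Request:
{"method": "send_rows", "body": {
  "commands": [
    {"delta_pos": [0.3, -3, 0], "yaw": 0},
    {"delta_pos": [0.5, -5.5, 0], "yaw": 0},
    {"delta_pos": [0.5, -6, 0], "yaw": 0},
    {"delta_pos": [0.5, -6, 0], "yaw": 0},
    {"delta_pos": [0.5, -6, 0], "yaw": 0},
    {"delta_pos": [0.5, -6, 0], "yaw": 0},
    {"delta_pos": [0.5, -6, 0], "yaw": 0},
    {"delta_pos": [0.5, -6, 0], "yaw": 0},
    {"delta_pos": [0.5, -4, 0], "yaw": 0},
    {"delta_pos": [0, -1.5, 0], "yaw": 0}
  ]
}}

```text
t: 19.08
tcp_pos: [0.5198, -0.1989, 0.2683]
tool_rot: [0.117, 0.993, 0.012, -0.019]
force: [0.7, 0.8, -2.1]
finger_gap: 0.27
```

```bash
python3 st.py
```

```text
19.075 [ 0.5198 -0.1989  0.2683] gap 0.27 F [ 0.66  0.82 -2.06] M [ 0.04 -0.06 -0.05] jaw 76.5 tilt [ 0.04   0.02  -0.999] q6 -1.91
```

Request:
{"method": "send_rows", "body": {
  "commands": [
    {"delta_pos": [0.8, -0.5, -1], "yaw": 0},
    {"delta_pos": [0.6, -0.4, -2.5], "yaw": 0},
    {"delta_pos": [0, 0, -2.5], "yaw": 0},
    {"delta_pos": [0, 0, -2.5], "yaw": 0},
    {"delta_pos": [0, 0, -1], "yaw": 0},
    {"delta_pos": [0, 0, 0], "yaw": 0}
  ]
}}

```text
t: 19.82
tcp_pos: [0.5329, -0.1992, 0.1636]
tool_rot: [0.115, 0.993, 0.017, -0.024]
force: [0.0, -0.4, -1.1]
finger_gap: 0.269
```

```bash
python3 st.py
```

```text
19.825 [ 0.5329 -0.1992  0.1636] gap 0.269 F [ 0.   -0.39 -1.08] M [ 0.   -0.01 -0.04] jaw 76.8 tilt [ 0.051  0.028 -0.998] q6 -1.91
```

Request:
{"method": "send_rows", "body": {
  "commands": [
    {"delta_pos": [0.3, -0.5, 0], "yaw": 0},
    {"delta_pos": [0.2, -0.4, -0.7], "yaw": 0},
    {"delta_pos": [0, 0, -0.7], "yaw": 0},
    {"delta_pos": [0, 0, 0], "yaw": 0}
  ]
}}

```text
t: 20.32
tcp_pos: [0.54, -0.2093, 0.151]
tool_rot: [0.114, 0.993, 0.016, -0.022]
force: [-1.3, -0.5, -2.9]
finger_gap: 0.264
```

```bash
python3 st.py; python3 snap.py 12
```

```text
20.325 [ 0.54   -0.2093  0.151 ] gap 0.264 F [-1.3  -0.52 -2.87] M [-0.02 -0.02  0.08] jaw 76.8 tilt [ 0.046  0.026 -0.999] q6 -1.92
20.325 [ 0.54   -0.2093  0.151 ] 0.2635846054968289 [-1.3 -0.5 -2.9] [-0.57  0.59  1.59  0.01  1.02 -1.92]
```

Request:
{"method": "send_rows", "body": {
  "commands": [
    {"delta_pos": [-0.3, 0.1, -0.5], "yaw": 0},
    {"delta_pos": [0, 0, -0.5], "yaw": 0},
    {"delta_pos": [0, 0, 0], "yaw": 0}
  ]
}}

```text
t: 20.75
tcp_pos: [0.5368, -0.2083, 0.1409]
tool_rot: [0.114, 0.993, 0.016, -0.021]
force: [-0.1, 0.1, -1.6]
finger_gap: 0.271
```

```bash
python3 st.py
```

```text
20.75 [ 0.5368 -0.2083  0.1409] gap 0.271 F [-0.09  0.14 -1.61] M [-0.02 -0.01  0.02] jaw 76.8 tilt [ 0.046  0.026 -0.999] q6 -1.92
```

Request:
{"method": "send_rows", "body": {
  "commands": [
    {"delta_pos": [0, 0, -0.5], "yaw": 0},
    {"delta_pos": [0, 0, -0.4], "yaw": 0},
    {"delta_pos": [0, 0, 0], "yaw": 0}
  ]
}}

```text
t: 21.12
tcp_pos: [0.5369, -0.2084, 0.1312]
tool_rot: [0.114, 0.993, 0.016, -0.021]
force: [0.4, 0.2, -1.3]
finger_gap: 0.266
```

Request:
{"method": "send_rows", "body": {
  "commands": [
    {"delta_pos": [0, 0, -0.3], "yaw": 0},
    {"delta_pos": [0, 0, -0.2], "yaw": 0},
    {"delta_pos": [0, 0, 0], "yaw": 0}
  ]
}}

```text
t: 21.5
tcp_pos: [0.5371, -0.2084, 0.1259]
tool_rot: [0.114, 0.993, 0.015, -0.021]
force: [0.3, 0.4, -2.2]
finger_gap: 0.267
```

```bash
python3 st.py
```

```text
21.5 [ 0.5371 -0.2084  0.1259] gap 0.267 F [ 0.31  0.36 -2.21] M [-0.07 -0.1   0.  ] jaw 76.8 tilt [ 0.045  0.026 -0.999] q6 -1.92
```

Request:
{"method": "send_rows", "body": {
  "commands": [
    {"delta_pos": [0, 0, -0.25], "yaw": 0},
    {"delta_pos": [0, 0, 0], "yaw": 0}
  ]
}}

```text
t: 21.75
tcp_pos: [0.5371, -0.2085, 0.1233]
tool_rot: [0.114, 0.993, 0.015, -0.021]
force: [0.1, 0.0, -1.9]
finger_gap: 0.272
```

Request:
{"method": "send_rows", "body": {
  "commands": [
    {"delta_pos": [0, 0, -0.2], "yaw": 0},
    {"delta_pos": [0, 0, 0], "yaw": 0}
  ]
}}

```text
t: 22.0
tcp_pos: [0.5372, -0.2086, 0.1219]
tool_rot: [0.114, 0.993, 0.015, -0.021]
force: [0.5, -0.8, 0.8]
finger_gap: 0.271
```

Request:
{"method": "send_rows", "body": {
  "commands": [
    {"delta_pos": [0, 0, 0], "yaw": 0},
    {"delta_pos": [0, 0, 0], "yaw": 0},
    {"delta_pos": [0, 0, 0], "yaw": 0},
    {"delta_pos": [0, 0, 1], "yaw": 0},
    {"delta_pos": [0, 0, 3], "yaw": 0},
    {"delta_pos": [0, 0, 4], "yaw": 0},
    {"delta_pos": [0, 0, 4], "yaw": 0},
    {"delta_pos": [0, 0, 4], "yaw": 0},
    {"delta_pos": [0, 0, 0], "yaw": 0}
  ],
  "grip": 0.1
}}

```text
t: 23.12
tcp_pos: [0.5373, -0.2086, 0.2902]
tool_rot: [0.114, 0.993, 0.015, -0.019]
force: [-0.2, -0.1, -0.2]
finger_gap: 0.453
```

```bash
python3 st.py; python3 snap.py 13; python3 - <<'E'
from h import *
d=np.load('wrist13.npz');W=d['K'],d['M']
g=cv2.cvtColor(cv2.imread('pics/wrist13.png'),6)
for nm,p in [('flange',(.535,-.208,.113)),('A flange',(.558,-.002,.12))]:
    c=proj(*W,p); r=W[0][0,0]*.046/np.linalg.norm(W[1][:3,:3]@np.array(p)+W[1][:3,3]); print(nm,'expect',c.round(1),r.round(1))
    x,y=c.astype(int); m=int(r*1.4); y0,x0=max(0,y-m),max(0,x-m)
    H=cv2.HoughCircles(cv2.medianBlur(g,3)[y0:y+m,x0:x+m],cv2.HOUGH_GRADIENT,1,10,param1=90,param2=15,minRadius=int(r*.85),maxRadius=int(r*1.15))
    if H is not None:
        for q in H[0][:3]: print(q+np.array([x0,y0,0]),onz(*W,q[:2]+[x0,y0],p[2]).round(4))
E
```

```text
23.125 [ 0.5373 -0.2086  0.2902] gap 0.453 F [-0.23 -0.1  -0.25] M [-0.06 -0.04 -0.  ] jaw 76.8 tilt [ 0.041  0.025 -0.999] q6 -1.91
23.125 [ 0.5373 -0.2086  0.2902] 0.45253008686101287 [-0.2 -0.1 -0.2] [-0.57  0.42  1.45  0.01  1.32 -1.91]
flange expect [252.3 178.5] 48.2
[251.5        176.5         48.79999924] [ 0.5329 -0.2083  0.113 ]
[253.5 165.5  40.5] [ 0.5231 -0.204   0.113 ]
A flange expect [473.3 153.2] 41.6
[464.5        152.5         46.40000153] [ 0.5555 -0.01    0.12  ]
[454.5        153.5         44.09999847] [ 0.5542 -0.0193  0.12  ]
```

Request:
{"method": "send_rows", "body": {
  "commands": [
    {"delta_pos": [-0.3, 0, -2], "yaw": 0},
    {"delta_pos": [0, 0, -3.5], "yaw": 0},
    {"delta_pos": [0, 0, -3.5], "yaw": 0},
    {"delta_pos": [0, 0, -3], "yaw": 0},
    {"delta_pos": [0, 0, -1], "yaw": 0},
    {"delta_pos": [0, 0, 0], "yaw": 0}
  ],
  "grip": 1
}}

```text
t: 23.92
tcp_pos: [0.5287, -0.2052, 0.1502]
tool_rot: [0.114, 0.993, 0.018, -0.026]
force: [0.5, 0.2, 0.7]
finger_gap: -0.003
```

```bash
python3 st.py
```

```text
23.925 [ 0.5287 -0.2052  0.1502] gap -0.003 F [0.5  0.15 0.69] M [-0.01 -0.05 -0.03] jaw 76.8 tilt [ 0.055  0.029 -0.998] q6 -1.92
```

Request:
{"method": "send_rows", "body": {
  "commands": [
    {"delta_pos": [0.5, -0.3, -0.5], "yaw": 0},
    {"delta_pos": [0, 0, -0.4], "yaw": 0},
    {"delta_pos": [0, 0, -0.3], "yaw": 0}
  ]
}}

```text
t: 24.3
tcp_pos: [0.5359, -0.2095, 0.1401]
tool_rot: [0.114, 0.993, 0.017, -0.023]
force: [0.1, 0.7, -0.3]
finger_gap: 0.002
```

Request:
{"method": "send_rows", "body": {
  "commands": [
    {"delta_pos": [0, 0, -0.3], "yaw": 0},
    {"delta_pos": [0, 0, -0.3], "yaw": 0},
    {"delta_pos": [0, 0, -0.3], "yaw": 0}
  ]
}}

```text
t: 24.68
tcp_pos: [0.5362, -0.2097, 0.1329]
tool_rot: [0.114, 0.993, 0.016, -0.022]
force: [-1.3, 0.7, 5.4]
finger_gap: 0.001
```

Request:
{"method": "send_rows", "body": {
  "commands": [
    {"delta_pos": [0, 0, -0.3], "yaw": 0},
    {"delta_pos": [0, 0, -0.3], "yaw": 0},
    {"delta_pos": [0, 0, -0.3], "yaw": 0}
  ]
}}

```text
t: 25.05
tcp_pos: [0.5363, -0.2098, 0.1271]
tool_rot: [0.114, 0.993, 0.016, -0.022]
force: [-3.5, 2.8, 19.1]
finger_gap: -0.002
```

Request:
{"method": "send_rows", "body": {
  "commands": [
    {"delta_pos": [0, 0, -0.2], "yaw": 0},
    {"delta_pos": [0, 0, -0.2], "yaw": 0}
  ]
}}

```text
t: 25.3
tcp_pos: [0.5362, -0.2098, 0.1272]
tool_rot: [0.114, 0.993, 0.015, -0.021]
force: [-3.5, 0.6, 11.8]
finger_gap: 0.0
```

Request:
{"method": "send_rows", "body": {
  "commands": [
    {"delta_pos": [0, 0, -0.4], "yaw": 0},
    {"delta_pos": [0, 0, -0.4], "yaw": 0},
    {"delta_pos": [0, 0, -0.3], "yaw": 0}
  ]
}}

```text
t: 25.68
tcp_pos: [0.5363, -0.2097, 0.1271]
tool_rot: [0.113, 0.993, 0.014, -0.02]
force: [-3.6, 2.1, 13.0]
finger_gap: 0.001
```

Request:
{"method": "send_rows", "body": {
  "commands": [
    {"delta_pos": [0, 0, 1], "yaw": 0},
    {"delta_pos": [0, 0, 3], "yaw": 0},
    {"delta_pos": [0, 2, 4], "yaw": 0},
    {"delta_pos": [0.3, 4, 3], "yaw": 0},
    {"delta_pos": [0.3, 5, 0], "yaw": 0},
    {"delta_pos": [0.4, 5, 0], "yaw": 0},
    {"delta_pos": [0.4, 3, 0], "yaw": 0},
    {"delta_pos": [0, 0, 0], "yaw": 0}
  ]
}}

```text
t: 26.68
tcp_pos: [0.5515, -0.0156, 0.2431]
tool_rot: [0.114, 0.993, 0.014, -0.016]
force: [-0.1, -0.7, -0.3]
finger_gap: -0.002
```

```bash
python3 st.py; python3 snap.py 14; cat > circ.py <<'E'
import sys
from h import *
t=sys.argv[1]; d=np.load(f'wrist{t}.npz');W=d['K'],d['M']
g=cv2.medianBlur(cv2.cvtColor(cv2.imread(f'pics/wrist{t}.png'),6),3)
for a in sys.argv[2:]:
    p=np.array([float(v) for v in a.split(',')]); R=p[3]; p=p[:3]
    c=proj(*W,p); r=W[0][0,0]*R/np.linalg.norm(W[1][:3,:3]@p+W[1][:3,3]); print('expect',c.round(1),r.round(1))
    x,y=c.astype(int); m=int(r*1.5); y0,x0=max(0,y-m),max(0,x-m)
    if y<0 or x<0: continue
    H=cv2.HoughCircles(g[y0:y+m,x0:x+m],cv2.HOUGH_GRADIENT,1,6,param1=90,param2=12,minRadius=int(r*.88),maxRadius=int(r*1.12)+1)
    if H is not None:
        for q in H[0][:3]: print(q+np.array([x0,y0,0]),onz(*W,q[:2]+[x0,y0],p[2]).round(4))
E
python3 circ.py 14 .557,-.003,.12,.046 .557,-.003,.145,.0125
```

```text
26.675 [ 0.5515 -0.0156  0.2431] gap -0.002 F [-0.08 -0.73 -0.3 ] M [-0.02 -0.03  0.06] jaw 76.8 tilt [ 0.035  0.023 -0.999] q6 -1.6
26.675 [ 0.5515 -0.0156  0.2431] -0.001532718819182642 [-0.1 -0.7 -0.3] [-0.24  0.43  1.58  0.02  1.17 -1.6 ]
expect [270.1 195.9] 57.1
[272.5        191.5         53.40000153] [ 5.539e-01 -3.000e-04  1.200e-01]
[278.5        197.5         62.29999924] [0.5599 0.0033 0.12  ]
[262.5        191.5         63.40000153] [ 0.552  -0.0081  0.12  ]
expect [272.1 204. ] 17.0
[273.5        200.5         14.39999962] [ 0.5546 -0.0015  0.145 ]
```

Request:
{"method": "send_rows", "body": {
  "commands": [
    {"delta_pos": [0.3, 1.4, 0], "yaw": 0},
    {"delta_pos": [0, 0, -2.5], "yaw": 0},
    {"delta_pos": [0.3, 0, -3], "yaw": 0},
    {"delta_pos": [0.3, 0, -2], "yaw": 0},
    {"delta_pos": [0, 0, 0], "yaw": 0}
  ]
}}

```text
t: 27.35
tcp_pos: [0.5626, -0.0053, 0.1666]
tool_rot: [0.118, 0.993, 0.013, -0.015]
force: [0.7, 0.0, 0.9]
finger_gap: 0.001
```

```bash
python3 st.py
```

```text
27.35 [ 0.5626 -0.0053  0.1666] gap 0.001 F [0.71 0.03 0.86] M [-0.02  0.03 -0.01] jaw 76.4 tilt [ 0.032  0.023 -0.999] q6 -1.57
```

Request:
{"method": "send_rows", "body": {
  "commands": [
    {"delta_pos": [-0.7, 0.4, -0.5], "yaw": 0},
    {"delta_pos": [0, 0, -0.6], "yaw": 0},
    {"delta_pos": [0, 0, -0.4], "yaw": 0},
    {"delta_pos": [0, 0, 0], "yaw": 0}
  ]
}}

```text
t: 27.85
tcp_pos: [0.5562, -0.0017, 0.1528]
tool_rot: [0.119, 0.993, 0.013, -0.013]
force: [0.1, 0.8, -0.7]
finger_gap: 0.001
```

Request:
{"method": "send_rows", "body": {
  "commands": [
    {"delta_pos": [0, 0, -0.3], "yaw": 0},
    {"delta_pos": [0, 0, -0.3], "yaw": 0},
    {"delta_pos": [0, 0, -0.3], "yaw": 0}
  ]
}}

```text
t: 28.22
tcp_pos: [0.557, -0.0019, 0.144]
tool_rot: [0.119, 0.993, 0.013, -0.012]
force: [-0.0, 1.5, 0.1]
finger_gap: -0.001
```

Request:
{"method": "send_rows", "body": {
  "commands": [
    {"delta_pos": [0, 0, -0.3], "yaw": 0},
    {"delta_pos": [0, 0, -0.3], "yaw": 0},
    {"delta_pos": [0, 0, -0.3], "yaw": 0},
    {"delta_pos": [0, 0, -0.3], "yaw": 0}
  ]
}}

```text
t: 28.72
tcp_pos: [0.557, -0.0019, 0.1319]
tool_rot: [0.119, 0.993, 0.013, -0.012]
force: [-2.3, -0.1, 5.5]
finger_gap: 0.002
```

Request:
{"method": "send_rows", "body": {
  "commands": [
    {"delta_pos": [0, 0, -0.4], "yaw": 0},
    {"delta_pos": [0, 0, -0.4], "yaw": 0},
    {"delta_pos": [0, 0, -0.3], "yaw": 0}
  ]
}}

```text
t: 29.1
tcp_pos: [0.5571, -0.0019, 0.1269]
tool_rot: [0.119, 0.993, 0.013, -0.011]
force: [-6.9, 0.4, 24.1]
finger_gap: 0.0
```

Request:
{"method": "send_rows", "body": {
  "commands": [
    {"delta_pos": [0, 0, -0.4], "yaw": 0},
    {"delta_pos": [0, 0, -0.5], "yaw": 0}
  ]
}}

```text
t: 29.35
tcp_pos: [0.5571, -0.0019, 0.1268]
tool_rot: [0.118, 0.993, 0.012, -0.01]
force: [-10.7, 0.3, 37.5]
finger_gap: 0.003
```

Request:
{"method": "send_rows", "body": {
  "commands": [
    {"delta_pos": [0, 0, 1], "yaw": 0},
    {"delta_pos": [0, 0, 3], "yaw": 0},
    {"delta_pos": [0, 2, 4], "yaw": 0},
    {"delta_pos": [0.8, 4, 3], "yaw": 0},
    {"delta_pos": [1.5, 5, 0], "yaw": 0},
    {"delta_pos": [1.5, 5, 0], "yaw": 0},
    {"delta_pos": [1, 2, 0], "yaw": 0},
    {"delta_pos": [0, 0, 0], "yaw": 0}
  ]
}}

```text
t: 30.35
tcp_pos: [0.607, 0.1828, 0.2421]
tool_rot: [0.119, 0.993, 0.013, -0.007]
force: [-0.1, -0.6, -0.3]
finger_gap: -0.0
```

```bash
python3 st.py; python3 snap.py 15; python3 circ.py 15 .612,.18,.111,.046 .612,.18,.135,.0125; python3 circ.py 15 .556,-.001,.103,.046 .556,-.001,.113,.046
```

```text
30.35 [0.607  0.1828 0.2421] gap -0.0 F [-0.08 -0.65 -0.3 ] M [-0.    0.03  0.  ] jaw 76.3 tilt [ 0.018  0.024 -1.   ] q6 -1.24
30.35 [0.607  0.1828 0.2421] -0.000478917358256303 [-0.1 -0.6 -0.3] [ 0.1   0.53  1.39  0.03  1.23 -1.24]
expect [251.2 194.6] 55.6
[244.5        199.5         53.40000153] [0.6148 0.1736 0.111 ]
[242.5        205.5         62.40000153] [0.6194 0.1707 0.111 ]
[248.5        207.5         61.29999924] [0.6223 0.1751 0.111 ]
expect [251.5 202.5] 16.5
[245.5 210.5  14.5] [0.617 0.174 0.135]
expect [ 22.9 179.8] 45.9
[ 33.5        185.5         49.20000076] [0.5626 0.0055 0.103 ]
[ 28.5        181.5         51.40000153] [0.5584 0.0029 0.103 ]
[ 41.5        187.5         41.29999924] [0.5658 0.0112 0.103 ]
expect [ 15.  182.5] 47.0
[ 33.5        185.5         49.09999847] [0.5619 0.0122 0.113 ]
[ 27.5        182.5         52.40000153] [0.5584 0.0086 0.113 ]
[ 22.5        178.5         52.40000153] [0.5544 0.006  0.113 ]
```

Request:
{"method": "send_rows", "body": {
  "commands": [
    {"delta_pos": [0.9, -0.8, 0], "yaw": 0},
    {"delta_pos": [0, 0, -2.5], "yaw": 0},
    {"delta_pos": [0, 0, -3], "yaw": 0},
    {"delta_pos": [0, 0, -2], "yaw": 0},
    {"delta_pos": [0, 0, 0], "yaw": 0}
  ]
}}

```text
t: 31.02
tcp_pos: [0.6173, 0.1642, 0.1654]
tool_rot: [0.124, 0.992, 0.011, -0.007]
force: [-0.8, -0.3, -0.5]
finger_gap: -0.006
```

```bash
python3 st.py
```

```text
31.025 [0.6173 0.1642 0.1654] gap -0.006 F [-0.79 -0.33 -0.5 ] M [-0.05 -0.02  0.  ] jaw 75.7 tilt [ 0.017  0.021 -1.   ] q6 -1.26
```

Request:
{"method": "send_rows", "body": {
  "commands": [
    {"delta_pos": [-0.2, 1, -0.5], "yaw": 0},
    {"delta_pos": [0, 0, -0.7], "yaw": 0},
    {"delta_pos": [0, 0, -0.4], "yaw": 0},
    {"delta_pos": [0, 0, -0.3], "yaw": 0},
    {"delta_pos": [0, 0, 0], "yaw": 0}
  ]
}}

```text
t: 31.65
tcp_pos: [0.6172, 0.1735, 0.1481]
tool_rot: [0.125, 0.992, 0.012, -0.005]
force: [0.7, 0.4, -0.2]
finger_gap: 0.001
```

Request:
{"method": "send_rows", "body": {
  "commands": [
    {"delta_pos": [0, 0, -0.3], "yaw": 0},
    {"delta_pos": [0, 0, -0.3], "yaw": 0},
    {"delta_pos": [0, 0, -0.3], "yaw": 0},
    {"delta_pos": [0, 0, -0.3], "yaw": 0}
  ]
}}

```text
t: 32.15
tcp_pos: [0.6176, 0.1736, 0.1359]
tool_rot: [0.125, 0.992, 0.012, -0.004]
force: [0.1, 0.3, -0.3]
finger_gap: 0.002
```

Request:
{"method": "send_rows", "body": {
  "commands": [
    {"delta_pos": [0, 0, -0.3], "yaw": 0},
    {"delta_pos": [0, 0, -0.3], "yaw": 0},
    {"delta_pos": [0, 0, -0.3], "yaw": 0}
  ]
}}

```text
t: 32.52
tcp_pos: [0.6177, 0.1735, 0.1286]
tool_rot: [0.125, 0.992, 0.012, -0.004]
force: [-2.5, -0.6, 5.3]
finger_gap: -0.005
```

Request:
{"method": "send_rows", "body": {
  "commands": [
    {"delta_pos": [0, 0, -0.4], "yaw": 0},
    {"delta_pos": [0, 0, -0.4], "yaw": 0}
  ]
}}

```text
t: 32.78
tcp_pos: [0.6178, 0.1736, 0.1269]
tool_rot: [0.124, 0.992, 0.012, -0.003]
force: [-8.3, -1.6, 27.0]
finger_gap: -0.001
```

Request:
{"method": "send_rows", "body": {
  "commands": [
    {"delta_pos": [0, 0, -0.4], "yaw": 0},
    {"delta_pos": [0, 0, -0.4], "yaw": 0}
  ]
}}

```text
t: 33.02
tcp_pos: [0.6177, 0.1736, 0.127]
tool_rot: [0.124, 0.992, 0.012, -0.002]
force: [-5.9, -0.7, 20.6]
finger_gap: -0.001
```

Request:
{"method": "send_rows", "body": {
  "commands": [
    {"delta_pos": [0, 0, 1], "yaw": 0},
    {"delta_pos": [0, 0, 3], "yaw": 0},
    {"delta_pos": [0, 0, 4], "yaw": 0},
    {"delta_pos": [0, -3, 3], "yaw": 0},
    {"delta_pos": [0, -5, 0], "yaw": 0},
    {"delta_pos": [0, -5, 0], "yaw": 0},
    {"delta_pos": [0, -4, 0], "yaw": 0},
    {"delta_pos": [0, 0, 0], "yaw": 0},
    {"delta_pos": [0, 0, 0], "yaw": 0}
  ]
}}

```text
t: 34.15
tcp_pos: [0.6187, -0.0001, 0.2419]
tool_rot: [0.123, 0.992, 0.012, 0.001]
force: [0.6, -0.4, 0.6]
finger_gap: 0.002
```

```bash
python3 st.py; python3 - <<'E'
from h import *
for n in ['scene','side']:
    a=cv2.imread(f'pics/{n}0.png'); b=manip.snapshot(n); cv2.imwrite(f'pics/{n}_end.png',b)
    d=np.load(n+'0.npz')
    D=cv2.absdiff(a,b).max(2)
    for nm,x,y,h,r in [('bottle',.40,-.272,.203,.03),('beaker',.452,.056,.148,.032),('bowl',.444,-.04,.054,.038),('small lid',.40,.268,.078,.036),('jarA',.556,-.001,.137,.049),('jarB',.616,.175,.137,.049),('jarO',.535,-.208,.137,.049)]:
        P=np.array([proj(d['K'],d['M'],(x+i*r,y+j*r,z)) for i in(-1,1) for j in(-1,1) for z in(0,h)])
        u0,v0=P.min(0).astype(int);u1,v1=P.max(0).astype(int)
        p=D[v0:v1,u0:u1]; print(n,nm,'changed frac',(p>40).mean().round(3))
E
python3 snap.py 16; python3 circ.py 16 .535,-.208,.103,.046 .535,-.208,.127,.0125 .556,-.001,.103,.046
```

```text
34.15 [ 6.187e-01 -1.000e-04  2.419e-01] gap 0.002 F [ 0.62 -0.39  0.57] M [0.   0.01 0.04] jaw 75.9 tilt [ 0.002  0.024 -1.   ] q6 -1.53
scene bottle changed frac 0.041
scene beaker changed frac 0.004
scene bowl changed frac 0.0
scene small lid changed frac 0.181
scene jarA changed frac 0.098
scene jarB changed frac 0.092
scene jarO changed frac 0.054
side bottle changed frac 0.008
side beaker changed frac 0.013
side bowl changed frac 0.0
side small lid changed frac 0.141
side jarA changed frac 0.064
side jarB changed frac 0.043
side jarO changed frac 0.118
34.25 [6.187e-01 4.000e-04 2.419e-01] -2.6629707059051135e-05 [ 0.1 -0.1  0.1] [-0.19  0.51  1.44  0.03  1.2  -1.53]
expect [-23.5 147.5] 44.1
expect [-48.2 151.9] 12.6
expect [232.  109.4] 56.0
[237.5        107.5         62.40000153] [0.5556 0.0036 0.103 ]
[230.5        109.5         59.09999847] [ 0.5558 -0.0022  0.103 ]
[225.5        105.5         60.20000076] [ 0.5519 -0.0052  0.103 ]
```

```bash
python3 -c "
from station import manip
print(manip.sign_off())"
```

```text
the job is handed in; nothing more can be done
None
```

All three jars are closed, and I handed the job in at about 34 s of the 72 s allowed.

I lifted the larger lid out of the rack by its rim and stood it on the counter. I then leaned it over on one finger until it lay flat with its knob up, and let go. Picked up again by the knob, it went onto the open jar, its plug entering with no contact force. I then pressed each knob with the closed fingertips.

**Last checks**
- **Lids home:** each knob top stopped dead at 0.127 m, at peak readings of about 19 N (open jar), 37 N (jar A) and 27 N (jar B), above the roughly 7 N a lid needs to slide.
- **Lid on the open jar:** before pressing, its flange circle measured within about 2 mm of the jar's centre.
- **Bottle, beaker, bowl:** comparing scene and side pictures from before and after shows almost no change (at most 4 % of pixels).
- **Small lid:** still in the rack in the last picture I viewed of it, before the lid went on the jar. The final comparison there says little, because the large lid beside it is gone.

**Disagreements and gaps**
- **Height of jars A and B:** the description gives 137 mm for their knobs when home, but I measured the stop at 127 mm on both. Rim, flange and knob heights also add up to 127 mm, so I took that as fully home.
- **No final look at the open jar:** after pressing, I checked it only by force and height. The last wrist picture did not include it, and I had used up my picture views.
- **Tool tilt:** the tool drifted up to about 3° off vertical during the moves, with no effect I could see.

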